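Release a slide cassette from the shaker and stand it on the drip rest

TASK

The shaking run is over: lift the shaker's clamp lever out of its notch, carry it along the slot and let it drop fully into the other notch, the one nearer the control panel, so that the clamp tongue draws off the cassette. Then press the cassette's panel end down in the thumb channel until its far end tips up and stays up, take it out by the raised end, and lay it window side up on the sloped rest in the drip tray with its lower end against the foot, setting it down rather than dropping it. Leave the lever in that notch, and leave the bottle, tube rack and tip box where they stand.

Things in the scene. Friction and masses are not known exactly. Their poses are not given: they have to be found in the camera images.
- shaker: Bench cassette shaker: white housing 260 x 226 mm with an aluminium platform 250 x 220 mm on it, deck 112 mm above the table; the dark control panel is on its -x face. Fixed. Origin at table height, 121 mm behind the panel on the centre line, x away from the panel, y to the side where the lever sticks out, z up. The deck is flat; on it stand only the dark clamp head (54 x 56 mm, 20 mm high, centre at x +68, y 0 mm; with the lever's pivot 40 mm high) and the gate
- pivot (a point): Where the lever's swing axis (vertical) and its lift hinge (level, square to the bar) cross: x +68, y 0 mm of the shaker, 32 mm above the deck. Axes of the shaker
- knob (a point): Grip centre of the lever's knob: an upright black cylinder 22 mm thick, gripped between 10 mm below and 17 mm above this point, with a 26 mm cap 22 to 27 mm above it. It stands on the end of a round steel bar 10 mm thick, 155 mm from the pivot, 18 mm above the bar's axis; the gate plate stands 30 mm from it, toward the pivot. y axis along the bar, outward, z along the knob
- clamp_seat (a point): Where the knob's grip centre is when the lever lies in the CLAMP notch (the notch farther from the panel, the start). Axes of the shaker
- open_seat (a point): Where the knob's grip centre is when the lever lies in the OPEN notch (nearer the panel), same height as clamp_seat, 106 mm from it. Axes of the shaker
- lever_swing (a joint): Turn of the lever about the vertical, rad: 0 in the CLAMP notch, 0.698 in the OPEN notch (anticlockwise from above grows); about 1 N at the knob turns it once it is lifted. A cam on it draws the clamp tongue back in step, 20 mm in all; clamped, the tongue (24 mm wide, 7 mm high) covers the last 7 mm of the cassette's far end
- lever_lift (a joint): Lift of the lever about its level hinge, rad: 0 lying in a notch. The bar passes through the slot of an upright steel gate plate (124 mm long, its top 66 mm above the deck) 100 mm from the pivot. It clears the sill between the notches from 0.115 (knob 18 mm up) and meets the slot's top at 0.19 (knob 29 mm up): lift the knob by about 24 mm. Its spring and weight press it down with 3 to 5 N at the knob; let go, it drops. Notches 17 mm wide
- cassette_mid (a point): Centre of the slide cassette, a loose black plastic frame 80 x 30 x 12 mm, about 70 g, glass window on top (z), x along its length (away from the panel in the nest). In the nest its top is flush with the deck, 1 mm gap at its sides. Its floor is level under the far half; from its middle it slopes down 24 degrees to the panel end
- thumb_end (a point): Place to press the cassette: on its top face, 12 mm from its panel end, at deck height, in the 46 mm wide, 9 mm deep thumb channel that runs out to the panel side. Only its own weight resists; pressed to 9 or 10 mm below the deck it goes over and stays at 24 degrees, meeting the sloped floor 12 mm down here, the far end standing clear of the deck by its whole thickness. Axes of the shaker
- nest (a point): Middle of the nest at deck height, above the cassette's centre before it is tipped. Axes of the shaker
- rest: Steel drip tray 120 x 100 mm, rim 9 mm high, fixed, carrying the sloped rest: a bare steel strip 18 mm wide and 80 mm long rising at 45 degrees, with a foot at its lower end: a lip 9 mm high and 44 mm wide with side ears 14 mm long, 40 mm apart inside. Origin under the tray's middle, x level in the direction the strip rises; the foot is turned toward the robot, within about 25 degrees
- rest_seat (a point): Where the cassette's centre (cassette_mid) is when it lies on the sloped rest with its lower end against the foot, 64.5 mm above the table. x up the slope, y across, z square out of the strip, whose surface is 6 mm below this point along z
- bottle: Bystander: reagent bottle, 76 mm across, 142 mm tall; origin under its middle
- tube_rack: Bystander: blue tube rack 105 x 105 mm with capped tubes, 113 mm tall; origin under its middle
- tip_box: Bystander: pipette tip box 122 x 86 mm, 64 mm tall; origin under its middle
Mind the look-alikes: they are no part of the job. Of the things like the part that bears cassette_mid, leave any that is yellow; of the rest the larger one is meant.

How it is judged:
By the outcome, as a careful person would: the job done as asked, in the order asked, and still so for the second after the job is handed in, with the robot touching nothing.
It also fails if it takes over 61 s, if anything falls off the work surface, if the arm or the gripper's body presses on something with over 40 N, if the wrist force passes 120 N, or if a joint passes its speed limit or range.

ROBOT

A 6-joint arm with a two-finger parallel gripper is mounted at the origin on the work surface. World frame = base frame: x ahead of the robot, y to its left, z up, the work surface at z = 0. Lengths are in m, angles in degrees, forces in N, time in s.
With the tool pointing down it reaches from about 0.35 to 0.875 m from the base axis. Payload 4.2 kg.
Tool frame: the origin (TCP) lies at the very end of the fingers, on their centre line; the grasp point (between the pads) lies 19 mm behind it (tcp_to_grasp is the z of the grasp point in the tool frame, in m); z points along the fingers, y is the direction in which the jaws open and shut (so a half turn about z gives the same grasp; the last joint's range is limited). The gripper opens to 87 mm and grips with 3 to 60 N. Pads are 19 mm wide; open, the fingers measure 117 mm over their backs; the gripper's body (75 mm by 190 mm) begins 51 mm behind the grasp point.
Start: joints at [78.186, 22.042, 0.453, 0, -68.411, -14.817], TCP at [0.28, 0.559, 0.223] pointing down, gripper open.
Joint ranges: [-179.83, 179.83], [-69.29, 118.12], [-61.27, 80.66], [-181.25, 117.63], [-171.15, -9.14], [-177.46, 177.46]. Speed limits (degrees/s): [159.86, 159.86, 180, 180, 180, 180].

INTERFACE

Orientations are given as a 3x3 rotation matrix whose columns are the frame's x, y, z axes.
In Python, from station import sense, capture, camera_params, finish_job, tcp_to_grasp gives the robot as it stands.
- The arm moves only by the shell command python3 -m inch 'ROWS'. ROWS is JSON, a list of rows, each an object of numbers: "jaw": the closure in counts, from 0 (fully open) to 255 (shut); "x", "y", "z": the shift along the world's x, y, z normalised to -1 to 1, where 1 is 0.06 m; "ax", "ay", "az": the turn, a rotation vector about the world's x, y, z normalised to -1 to 1, where 1 is 10 degrees. A call has 1 to 12 rows; each row shifts and turns the pose as measured when the row begins; what a row does not reach is not made up. A row lasts 1/8 s, in which the tool goes at most 62.5 mm and 10.7 degrees, less where a joint would pass 70% of its speed; a pose out of reach is approached as far as the arm can. A call with a number of a shift or a turn outside -1 to 1 is refused whole. A call with a gripper value outside its range is refused whole. The fingers move at their own pace and stop on an object; the grip force is fixed at half the most. Time passes only in rows, so rows that do not move let the fingers close. It gives the time, the measured TCP pose, the force and the opening at its end, in the units of the state.
- sense(): the state, without advancing time (a new reading comes with each control period).
- capture(name): name is "scene" or "top"; returns the picture (400x640x3 uint8, red, green, blue); there is no depth.
- camera_params(name): a dict with "vfov" (degrees; the focal length in pixels is half the picture's height over the tangent of half this angle, whatever the lens; pixels are square), "cx", "cy" (the principal point, pixels), "R" (3x3) and "t" (3): a world point X has camera coordinates R X + t. Camera axes: x right, y down, z forward; pixel columns grow to the right and rows downward; lengths in m; the calibration is good to about 2 mm. A picture is of the moment at which its call begins. camera_params takes no time and is no camera call.
- finish_job(): hands the job in, once; it reports no verdict.
The state is a dict: "time_s": time; "joints": joint angles; "joint_velocities": joint speeds; "effort": joint torques, N m; "tcp_pos": TCP position; "ee_rot": TCP orientation; "wrist_force": force on the tool from outside, world axes, zero at the start; "moment": the same for the moment, N m; "gripper_width": opening from 0.0 (shut) to 1.0 (fully open).
Only numpy, scipy, OpenCV 4.12 (cv2) and the standard library are available. Lean on these libraries where they do the work, as an engineer would, in place of code of your own. Each camera call takes 0.05 s, during which the arm holds its last target.

## Working session

There is one attempt and no reset: what is moved stays moved. The work goes in short steps, Python scripts to look and compute and a shell command to move; the robot and the scene stay as the last step left them, time stands still between calls to the robot, and variables do not carry over. Pictures are saved under pics/ and viewed, and the job is handed in when it is done.

```bash
ls; mkdir -p pics; python3 - <<'E'
from station import *
import cv2
print(sense())
for n in("scene","top"):
    im=capture(n); cv2.imwrite(f"pics/{n}0.png",im[:,:,::-1]); print(n,camera_params(n))
print(tcp_to_grasp)
E
```

```text
pics
{'time_s': 0.0, 'joints': array([ 7.81849699e+01,  2.20919272e+01,  3.78310694e-01, -3.07890214e-02,
       -6.84101622e+01, -1.48187265e+01]), 'joint_velocities': array([ 0.05670837,  0.04881825,  0.08505135,  0.04844643, -0.00774079,
        0.08785494]), 'effort': array([-5.84572099e-04, -3.90659988e+01,  1.87404388e+01,  4.21957076e+00,
        1.09860190e-02, -1.93073170e-04]), 'tcp_pos': array([0.27986   , 0.55815569, 0.22143262]), 'ee_rot': array([[ 8.93801412e-01, -4.48462004e-01, -9.31409228e-04],
       [-4.48462966e-01, -8.93799149e-01, -2.01221773e-03],
       [ 6.99104189e-05,  2.21622559e-03, -9.99997542e-01]]), 'wrist_force': array([-0.31985115, -0.51389641, -0.23508969]), 'moment': array([ 0.00374834, -0.02154305, -0.06457643]), 'gripper_width': 0.9997503974117884}
scene {'vfov': 52.50885362299997, 'cx': 317.7700535795807, 'cy': 201.38663173303945, 'R': array([[ 0.19069277,  0.9815014 , -0.01706656],
       [ 0.7532568 , -0.15745201, -0.63860242],
       [-0.62947634,  0.10892136, -0.76934757]]), 't': array([-0.1496832 , -0.32001118,  1.57438728])}
top {'vfov': 43.02884016092208, 'cx': 319.43701242719476, 'cy': 201.7687388080433, 'R': array([[ 0.00347136, -0.99991361, -0.01267744],
       [-0.99459118, -0.00213627, -0.10384521],
       [ 0.10380916,  0.01296936, -0.99451267]]), 't': array([0.0522254 , 0.53367084, 1.32564719])}
-0.0187
```

View pics/scene0.png

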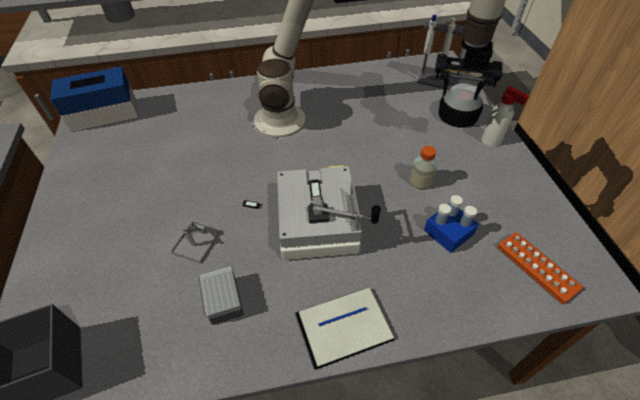

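View pics/top0.png

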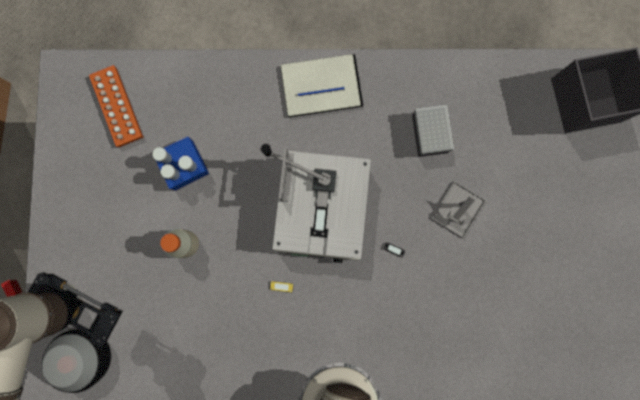

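The scene view shows the shaker at about (317,210), with the lever knob at (375,213). The rest is at (200,240), and there is a small black look-alike at (251,204). In the top view the knob is at (266,150), the cassette at (320,220) and the rest at (458,209). I'll zoom in.

```bash
python3 - <<'E'
import cv2
t=cv2.imread("pics/top0.png"); s=cv2.imread("pics/scene0.png")
cv2.imwrite("pics/t_sh.png",cv2.resize(t[130:280,240:400],None,fx=4.5,fy=4,interpolation=2)[:600] if 0 else cv2.resize(t[130:280,240:400],None,fx=4,fy=4,interpolation=2))
cv2.imwrite("pics/t_rest.png",cv2.resize(t[170:250,420:500],None,fx=7,fy=7,interpolation=2))
cv2.imwrite("pics/s_sh.png",cv2.resize(s[155:265,260:400],None,fx=5,fy=5,interpolation=2))
cv2.imwrite("pics/s_rest.png",cv2.resize(s[210:270,160:240],None,fx=8,fy=8,interpolation=2))
E
```

```text
(no output)
```

View pics/t_sh.png

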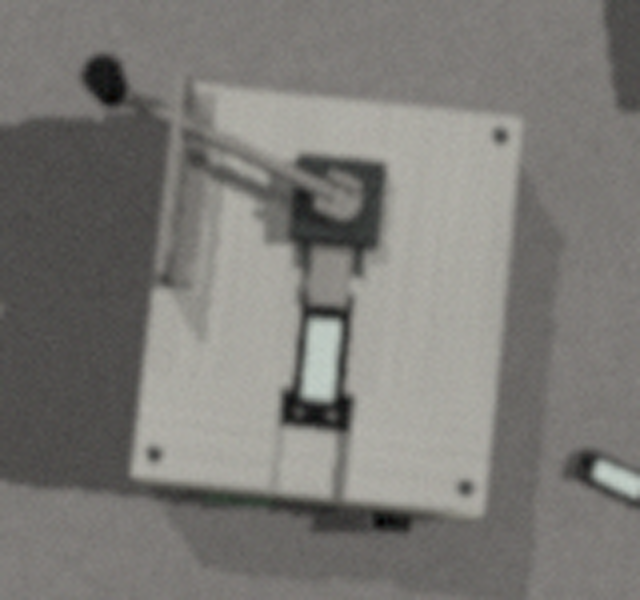

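View pics/t_rest.png

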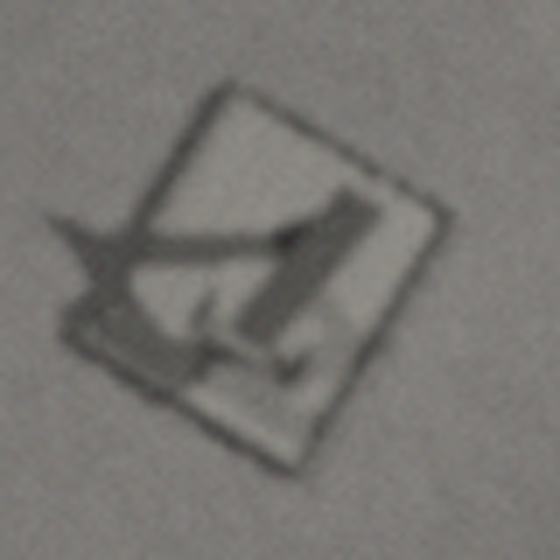

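View pics/s_sh.png

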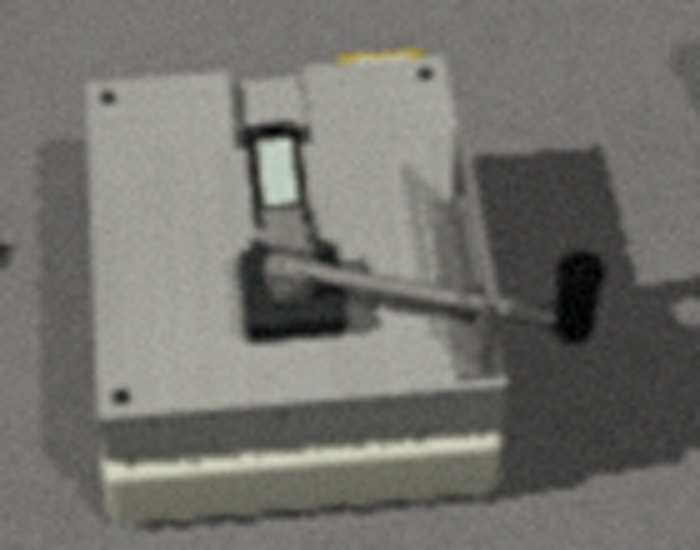

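View pics/s_rest.png

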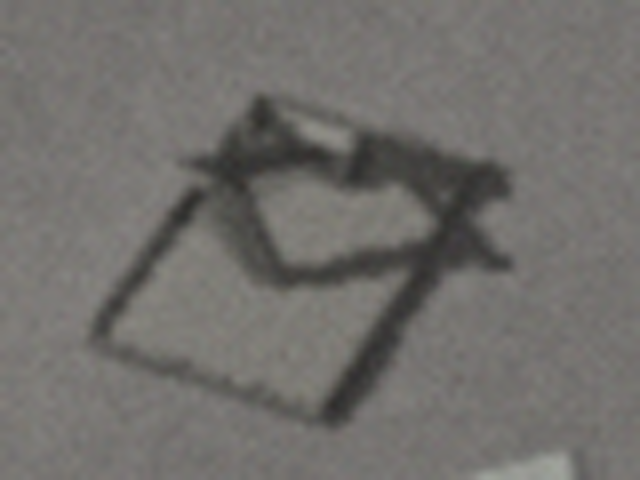

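```bash
cat > h.py <<'E'
import numpy as np, cv2
from station import *
from scipy.optimize import least_squares
def cam(n):
    p=camera_params(n); f=200/np.tan(np.radians(p['vfov']/2)); return p,f
def proj(n,X):
    p,f=cam(n); c=np.atleast_2d(X)@np.array(p['R']).T+p['t']
    return np.c_[p['cx']+f*c[:,0]/c[:,2],p['cy']+f*c[:,1]/c[:,2]]
def ray(n,uv,z):
    p,f=cam(n); R=np.array(p['R']); o=-R.T@p['t']; d=R.T@np.array([(uv[0]-p['cx'])/f,(uv[1]-p['cy'])/f,1])
    return o+d*(z-o[2])/d[2]
def rz(a): c,s=np.cos(a),np.sin(a); return np.array([[c,-s,0],[s,c,0],[0,0,1]])
E
python3 - <<'E'
from h import *
T=np.array([(190,83),(522,118),(485,515),(132,478)])/4+[240,130]
S=np.array([(505,383),(100,415),(87,85),(443,57)])/5+[260,155]
for n,P in(("top",T),("scene",S)):
    W=np.array([ray(n,p,.112) for p in P]); print(n,W.round(4).tolist(),[round(np.linalg.norm(W[i]-W[(i+1)%4]),4) for i in range(4)])
# corners in shaker: +x+y,+x-y,-x-y,-x+y
M=np.array([(125,110,112),(125,-110,112),(-125,-110,112),(-125,110,112)])/1e3
def f(q,sel=(1,1)):
    X=M@rz(q[2]).T+[q[0],q[1],0]
    return np.r_[(proj("top",X)-T).ravel()*sel[0],(proj("scene",X)-S).ravel()*sel[1]]
for sel in((1,1),(1,0),(0,1)):
    r=least_squares(f,[.5,0,0],x_scale=[.1,.1,.1],args=(sel,)); print(r.x[:2],np.degrees(r.x[2]),r.fun.round(1))
T=np.array([(230,85),(450,215),(295,472),(65,330)])/7+[420,170]
S=np.array([(93,340),(330,420),(505,180),(262,97)])/8+[160,210]
for n,P in(("top",T),("scene",S)):
    W=np.array([ray(n,p,.009) for p in P]); print(n,W.round(4).tolist(),[round(np.linalg.norm(W[i]-W[(i+1)%4]),4) for i in range(4)], W.mean(0))
E
```

```text
top [[0.6544, 0.1339, 0.112], [0.6322, -0.0757, 0.112], [0.3835, -0.0512, 0.112], [0.4055, 0.1674, 0.112]] [np.float64(0.2108), np.float64(0.2499), np.float64(0.2197), np.float64(0.2512)]
scene [[0.6579, 0.145, 0.112], [0.6345, -0.0714, 0.112], [0.391, -0.047, 0.112], [0.4127, 0.1709, 0.112]] [np.float64(0.2177), np.float64(0.2447), np.float64(0.2189), np.float64(0.2466)]
[0.52044439 0.04627031] -6.127324078759006 [-3.3 -0.8  0.3 -0.3 -0.6 -0.4 -0.6 -1.  -1.1 -0.3 -1.9 -0.1 -1.2 -1.4
 -1.  -1. ]
[0.51889516 0.04364804] -6.327142666963253 [-2.1 -0.3  1.5  0.5  0.3  0.4  0.3 -0.5 -0.  -0.  -0.  -0.  -0.  -0.
 -0.  -0. ]
[0.52333336 0.04949094] -5.917658941538949 [-0.  -0.  -0.  -0.  -0.  -0.  -0.  -0.   0.5  0.3 -0.4  0.7 -0.2 -0.8
  0.1 -0.6]
top [[0.5897, -0.3072, 0.009], [0.5393, -0.3904, 0.009], [0.4404, -0.3284, 0.009], [0.4946, -0.2417, 0.009]] [np.float64(0.0973), np.float64(0.1168), np.float64(0.1022), np.float64(0.1155)] [ 0.51599701 -0.31692508  0.009     ]
scene [[0.549, -0.3872, 0.009], [0.6006, -0.3026, 0.009], [0.5075, -0.2366, 0.009], [0.4489, -0.327, 0.009]] [np.float64(0.0991), np.float64(0.1141), np.float64(0.1077), np.float64(0.1167)] [ 0.52650247 -0.31335536  0.009     ]
```

```bash
cat >> h.py <<'E'
def sh2w(q,P): return np.atleast_2d(P)/1e3@rz(q[2]).T+[q[0],q[1],0]
def rect(x0,x1,y0,y1,z): return [(x0,y0,z),(x1,y0,z),(x1,y1,z),(x0,y1,z),(x0,y0,z)]
def overlay(n,img,box,k,lines,fn):
    x0,y0,x1,y1=box; im=cv2.resize(img[y0:y1,x0:x1],None,fx=k,fy=k,interpolation=cv2.INTER_CUBIC)
    for W,col in lines:
        uv=(proj(n,W)-[x0,y0]+0.5)*k-0.5
        cv2.polylines(im,[np.round(uv*8).astype(np.int32)],False,col,1,cv2.LINE_AA,3)
    cv2.imwrite(fn,im)
def shlines(q,px=9,th=0.0):
    L=[(sh2w(q,rect(px-125,px+125,-110,110,112)),(0,0,255)),
       (sh2w(q,rect(-121,139,-113,113,0)),(255,0,0)),
       (sh2w(q,rect(41,95,-28,28,132)),(0,255,0)),
       (sh2w(q,[(68,0,152),(68,0,144)]),(0,255,255))]
    return L
E
python3 - <<'E'
from h import *
q=np.array([.5195,.0455,np.radians(-6.2)]); d=rz(q[2])@[ -.009,0,0]; q[:2]+=d[:2]
print(q)
for n,b in(("top",(240,130,400,280)),("scene",(260,155,400,265))):
    overlay(n,cv2.imread(f"pics/{n}0.png"),b,5,shlines(q),f"pics/ov_{n}.png")
E
```

```text
[ 0.51055264  0.04647199 -0.10821041]
```

View pics/ov_top.png

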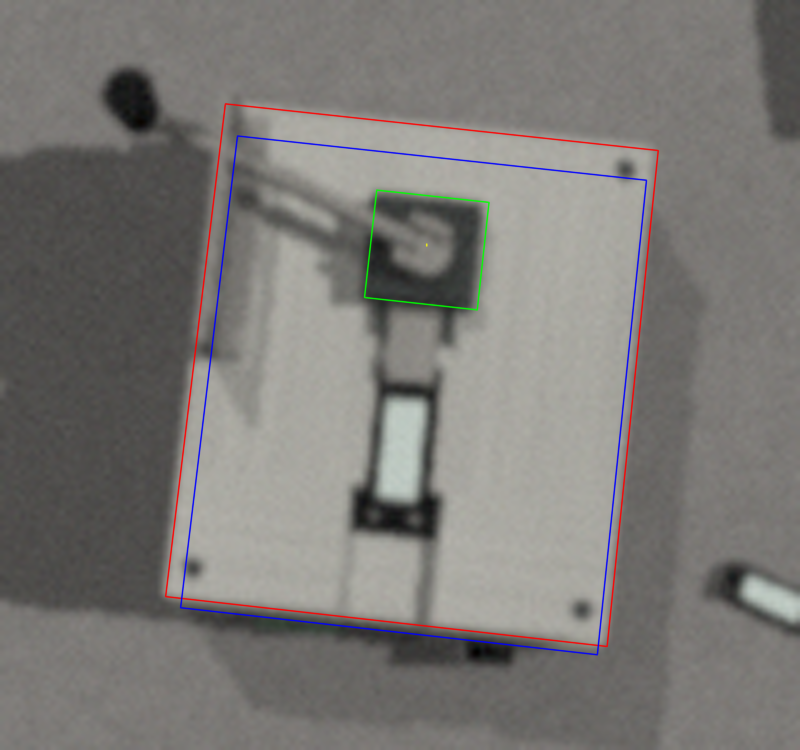

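View pics/ov_scene.png

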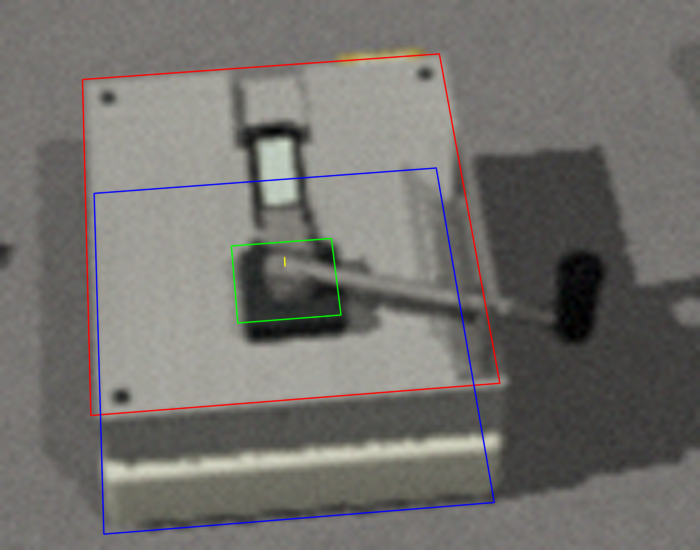

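```bash
python3 - <<'E'
from h import *
q=np.array([.5103,.0490,-.108])
a=np.radians(20); k=np.array([68+155*np.sin(a),155*np.cos(a),162])
def circ(c,r,z): t=np.linspace(0,6.3,30); return np.c_[c[0]+r*np.cos(t),c[1]+r*np.sin(t),0*t+z]
L=shlines(q)+[(sh2w(q,circ(k,13,189)),(0,255,255)),(sh2w(q,circ(k,11,150)),(0,255,255)),(sh2w(q,[(68,0,144),k-[0,0,18]]),(255,0,255)),
 (sh2w(q,rect(41,95,-28,28,112)),(0,200,0)),
 (sh2w(q,[(6,100,112),(130,100,112),(130,100,178),(6,100,178),(6,100,112)]),(255,255,0))]
print(sh2w(q,k))
for n,b in(("top",(240,130,400,280)),("scene",(260,155,400,265))):
    overlay(n,cv2.imread(f"pics/{n}0.png"),b,5,L,f"pics/ov2_{n}.png")
E
```

```text
[[0.64630795 0.18075971 0.162     ]]
```

View pics/ov2_top.png

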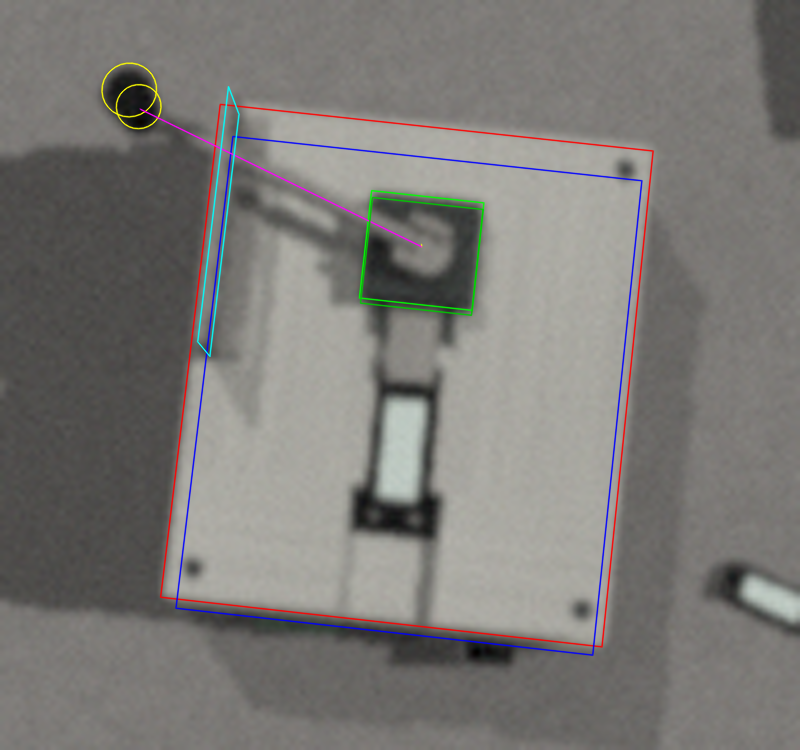

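View pics/ov2_scene.png

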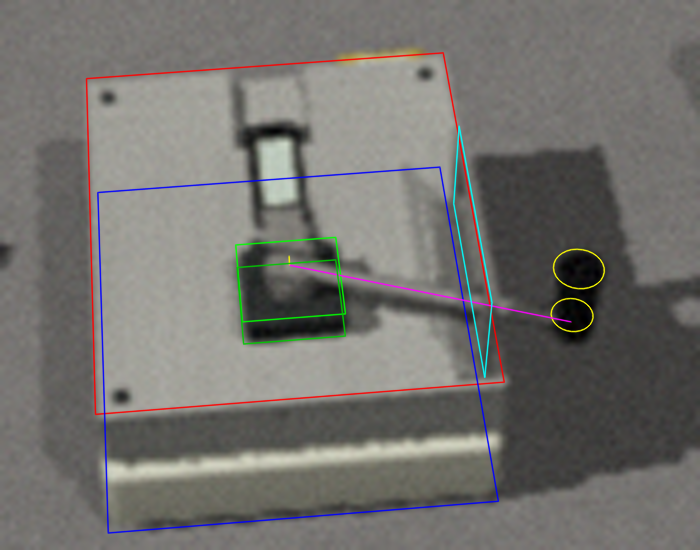

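```bash
python3 -m inch '[{"x":0.3,"y":-0.3,"z":0.5,"az":-1},{"x":0.7,"y":-0.7,"az":-1},{"x":0.7,"y":-0.7,"az":-1},{"x":0.7,"y":-0.7,"az":-1},{"x":0.7,"y":-0.7,"az":-1},{"x":0.7,"y":-0.7,"az":-1},{"x":0.7,"y":-0.7,"az":-1},{"x":0.7,"y":-0.7,"az":-1},{"x":0.3,"y":-0.4,"az":-0.9}]'
```

```text
$[0]: bad value
```

```bash
python3 -m inch '[{"jaw":0,"x":0.3,"y":-0.3,"z":0.5,"ax":0,"ay":0,"az":-1}]'
```

```text
time_s: 0.22
tcp_pos: [0.2965, 0.5393, 0.2483]
ee_rot: [[0.801, -0.599, -0.004], [-0.599, -0.801, -0.009], [0.002, 0.009, -1.0]]
wrist_force: [1.1, 0.9, -0.1]
gripper_width: 1.002
```

```bash
python3 -m inch '[{"jaw":0,"x":0.7,"y":-0.72,"z":0,"ax":0,"ay":0,"az":-1},{"jaw":0,"x":0.7,"y":-0.72,"z":0,"ax":0,"ay":0,"az":-1},{"jaw":0,"x":0.7,"y":-0.72,"z":0,"ax":0,"ay":0,"az":-1},{"jaw":0,"x":0.7,"y":-0.72,"z":0,"ax":0,"ay":0,"az":-1},{"jaw":0,"x":0.7,"y":-0.72,"z":0,"ax":0,"ay":0,"az":-1},{"jaw":0,"x":0.7,"y":-0.72,"z":0,"ax":0,"ay":0,"az":-1},{"jaw":0,"x":0.7,"y":-0.72,"z":0,"ax":0,"ay":0,"az":-1},{"jaw":0,"x":0.5,"y":-0.5,"z":0,"ax":0,"ay":0,"az":-0.9}]'
```

```text
time_s: 1.23
tcp_pos: [0.6268, 0.1973, 0.2469]
ee_rot: [[-0.472, -0.881, -0.01], [-0.882, 0.472, 0.002], [0.003, 0.01, -1.0]]
wrist_force: [-0.5, -0.1, -0.5]
gripper_width: 1.001
```

```bash
python3 -m inch '[{"jaw":0,"x":0.3,"y":-0.3,"z":0,"ax":0,"ay":0,"az":0.2},{"jaw":0,"x":0,"y":0,"z":0,"ax":0,"ay":0,"az":0}]'; python3 - <<'E'
from h import *
s=sense(); p=s['tcp_pos'];R=s['ee_rot'];print(p)
for n,b in(("top",(220,90,360,210)),("scene",(300,120,440,240))):
    im=capture(n)[:,:,::-1].copy()
    y=R[:,1]; L=[(np.array([p-y*.0435,p+y*.0435]),(0,255,255)),(np.array([p,p-R[:,2]*.06]),(0,0,255))]
    overlay(n,im,b,5,L,f"pics/g1_{n}.png")
E
```

```text
time_s: 1.48
tcp_pos: [0.6466, 0.1753, 0.2445]
ee_rot: [[-0.446, -0.895, -0.014], [-0.895, 0.446, -0.0], [0.006, 0.012, -1.0]]
wrist_force: [-0.2, -0.9, -0.0]
gripper_width: 1.0
[0.64655904 0.17533345 0.24446895]
```

View pics/g1_top.png

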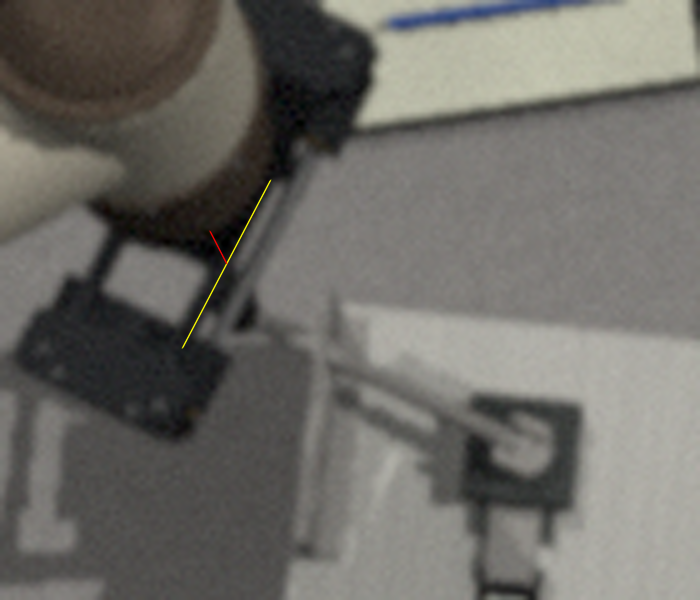

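View pics/g1_scene.png

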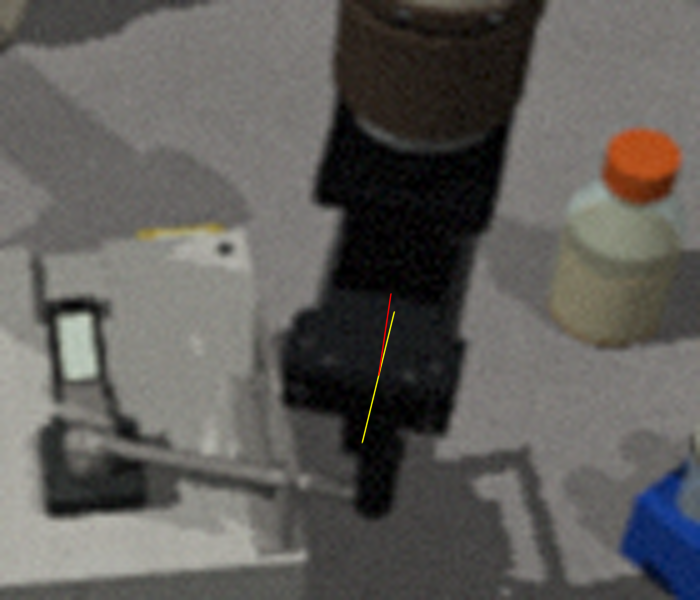

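```bash
python3 -m inch '[{"jaw":0,"x":-0.02,"y":0.06,"z":-0.5,"ax":0,"ay":0,"az":0},{"jaw":0,"x":0,"y":0,"z":-0.5,"ax":0,"ay":0,"az":0},{"jaw":0,"x":0,"y":0,"z":-0.4,"ax":0,"ay":0,"az":0}]'; python3 - <<'E'
from h import *
s=sense(); p=s['tcp_pos'];R=s['ee_rot'];print(p)
for n,b in(("top",(220,90,360,210)),("scene",(300,120,440,240))):
    overlay(n,capture(n)[:,:,::-1].copy(),b,5,[(np.array([p,p-R[:,2]*.06]),(0,0,255))],f"pics/g2_{n}.png")
E
```

```text
time_s: 1.95
tcp_pos: [0.6432, 0.1845, 0.1623]
ee_rot: [[-0.44, -0.898, -0.007], [-0.898, 0.44, 0.004], [0.0, 0.008, -1.0]]
wrist_force: [0.6, 0.7, 0.5]
gripper_width: 0.999
[0.64319898 0.18445782 0.16231142]
```

View pics/g2_scene.png

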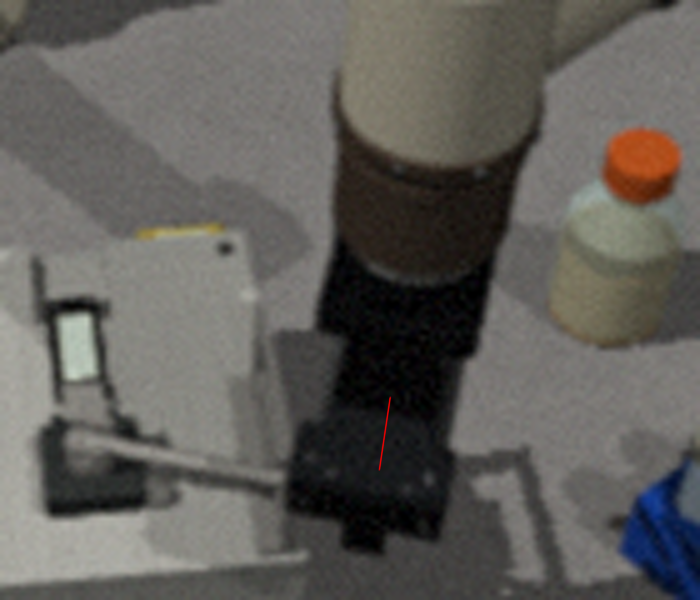

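View pics/g2_top.png

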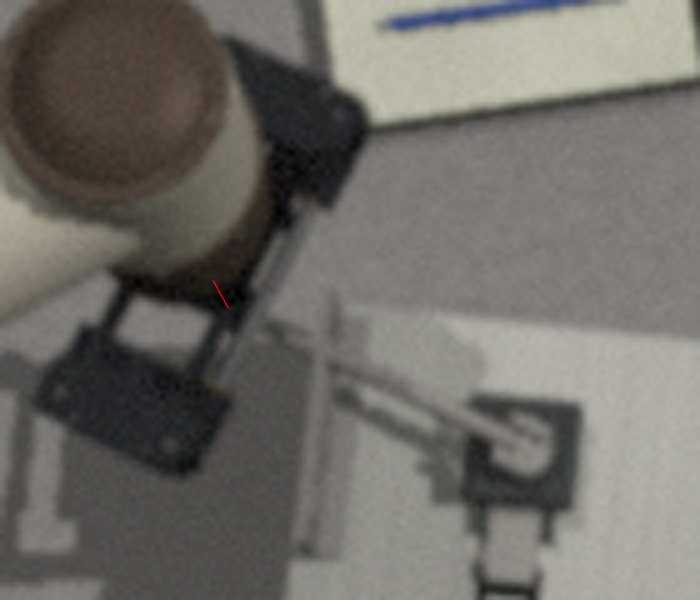

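```bash
python3 -m inch '[{"jaw":0,"x":0.02,"y":-0.09,"z":-0.3,"ax":0,"ay":0,"az":0},{"jaw":0,"x":0,"y":0,"z":0,"ax":0,"ay":0,"az":0}]'; python3 -m inch '[{"jaw":150,"x":0,"y":0,"z":0,"ax":0,"ay":0,"az":0},{"jaw":150,"x":0,"y":0,"z":0,"ax":0,"ay":0,"az":0},{"jaw":150,"x":0,"y":0,"z":0,"ax":0,"ay":0,"az":0}]'
```

```text
time_s: 2.3
tcp_pos: [0.6428, 0.1794, 0.1425]
ee_rot: [[-0.439, -0.898, -0.012], [-0.899, 0.439, 0.002], [0.003, 0.011, -1.0]]
wrist_force: [-0.2, -0.8, 0.0]
gripper_width: 1.002
time_s: 2.68
tcp_pos: [0.6442, 0.1799, 0.145]
ee_rot: [[-0.439, -0.899, -0.007], [-0.899, 0.439, 0.003], [0.0, 0.008, -1.0]]
wrist_force: [0.2, 0.3, -0.1]
gripper_width: 0.745
```

```bash
python3 -m inch '[{"jaw":255,"x":0,"y":0,"z":0,"ax":0,"ay":0,"az":0},{"jaw":255,"x":0,"y":0,"z":0,"ax":0,"ay":0,"az":0},{"jaw":255,"x":0,"y":0,"z":0,"ax":0,"ay":0,"az":0},{"jaw":255,"x":0,"y":0,"z":0,"ax":0,"ay":0,"az":0},{"jaw":255,"x":0,"y":0,"z":0,"ax":0,"ay":0,"az":0},{"jaw":255,"x":0,"y":0,"z":0,"ax":0,"ay":0,"az":0}]'
```

```text
time_s: 3.42
tcp_pos: [0.6443, 0.1801, 0.1455]
ee_rot: [[-0.439, -0.899, -0.007], [-0.899, 0.439, 0.004], [-0.001, 0.008, -1.0]]
wrist_force: [-0.6, 0.9, 0.0]
gripper_width: 0.278
```

```bash
python3 -m inch '[{"jaw":255,"x":0,"y":0,"z":0,"ax":0,"ay":0,"az":0},{"jaw":255,"x":0,"y":0,"z":0,"ax":0,"ay":0,"az":0},{"jaw":255,"x":0,"y":0,"z":0,"ax":0,"ay":0,"az":0}]'
```

```text
time_s: 3.8
tcp_pos: [0.6443, 0.1801, 0.1456]
ee_rot: [[-0.439, -0.899, -0.007], [-0.899, 0.439, 0.004], [-0.001, 0.008, -1.0]]
wrist_force: [-0.3, 0.6, -0.5]
gripper_width: 0.279
```

```bash
python3 -m inch '[{"jaw":255,"x":0,"y":0,"z":0.1,"ax":0.22,"ay":-0.1,"az":0},{"jaw":255,"x":0,"y":-0.01,"z":0.1,"ax":0.22,"ay":-0.1,"az":0},{"jaw":255,"x":-0.01,"y":-0.01,"z":0.1,"ax":0.22,"ay":-0.1,"az":0},{"jaw":255,"x":-0.01,"y":-0.02,"z":0.1,"ax":0.22,"ay":-0.1,"az":0},{"jaw":255,"x":0,"y":0,"z":0,"ax":0,"ay":0,"az":0}]'
```

```text
time_s: 4.42
tcp_pos: [0.6433, 0.1786, 0.1708]
ee_rot: [[-0.432, -0.899, 0.07], [-0.883, 0.438, 0.17], [-0.184, 0.012, -0.983]]
wrist_force: [1.3, 2.0, -4.0]
gripper_width: 0.278
```

```bash
python3 -m inch '[{"jaw":255,"x":-0.2,"y":0.09,"z":0,"ax":0,"ay":0,"az":0.5},{"jaw":255,"x":-0.21,"y":0.07,"z":0,"ax":0,"ay":0,"az":0.5},{"jaw":255,"x":-0.22,"y":0.05,"z":0,"ax":0,"ay":0,"az":0.5},{"jaw":255,"x":-0.22,"y":0.03,"z":0,"ax":0,"ay":0,"az":0.5},{"jaw":255,"x":0,"y":0,"z":0,"ax":0,"ay":0,"az":0}]'
```

```text
time_s: 5.05
tcp_pos: [0.5905, 0.1936, 0.1697]
ee_rot: [[-0.095, -0.995, 0.004], [-0.978, 0.094, 0.185], [-0.184, 0.014, -0.983]]
wrist_force: [0.1, 2.8, -3.5]
gripper_width: 0.277
```

```bash
python3 -m inch '[{"jaw":255,"x":-0.22,"y":0.01,"z":0.02,"ax":0,"ay":0,"az":0.5},{"jaw":255,"x":-0.22,"y":-0.01,"z":0,"ax":0,"ay":0,"az":0.5},{"jaw":255,"x":-0.22,"y":-0.03,"z":0,"ax":0,"ay":0,"az":0.5},{"jaw":255,"x":-0.18,"y":-0.04,"z":0,"ax":0,"ay":0,"az":0.4},{"jaw":255,"x":0,"y":0,"z":0,"ax":0,"ay":0,"az":0}]'
```

```text
time_s: 5.68
tcp_pos: [0.5397, 0.1895, 0.1696]
ee_rot: [[0.23, -0.972, -0.058], [-0.956, -0.236, 0.175], [-0.184, 0.016, -0.983]]
wrist_force: [-0.9, 2.0, -3.1]
gripper_width: 0.278
```

```bash
python3 -m inch '[{"jaw":255,"x":0,"y":0.02,"z":-0.1,"ax":-0.24,"ay":-0.06,"az":0},{"jaw":255,"x":0,"y":0.01,"z":-0.1,"ax":-0.24,"ay":-0.06,"az":0},{"jaw":255,"x":0,"y":0.01,"z":-0.1,"ax":-0.24,"ay":-0.06,"az":0},{"jaw":255,"x":0,"y":0,"z":-0.1,"ax":-0.24,"ay":-0.06,"az":0},{"jaw":255,"x":0,"y":0,"z":0,"ax":0,"ay":0,"az":0}]'
```

```text
time_s: 6.3
tcp_pos: [0.5417, 0.1914, 0.1455]
ee_rot: [[0.223, -0.975, -0.015], [-0.975, -0.223, 0.003], [-0.006, 0.014, -1.0]]
wrist_force: [-0.2, 0.5, 0.5]
gripper_width: 0.279
```

```bash
python3 -m inch '[{"jaw":120,"x":0,"y":0,"z":0,"ax":0,"ay":0,"az":0},{"jaw":120,"x":0,"y":0,"z":0,"ax":0,"ay":0,"az":0},{"jaw":120,"x":0,"y":0,"z":0,"ax":0,"ay":0,"az":0},{"jaw":120,"x":0,"y":0,"z":0,"ax":0,"ay":0,"az":0}]'
```

```text
time_s: 6.8
tcp_pos: [0.5436, 0.1902, 0.1473]
ee_rot: [[0.219, -0.976, -0.012], [-0.976, -0.219, 0.004], [-0.007, 0.011, -1.0]]
wrist_force: [0.1, -0.2, -0.2]
gripper_width: 0.518
```

```bash
python3 -m inch '[{"jaw":120,"x":0,"y":0,"z":0.6,"ax":0,"ay":0,"az":0},{"jaw":255,"x":0,"y":0,"z":0.9,"ax":0,"ay":0,"az":0},{"jaw":255,"x":-0.5,"y":0.8,"z":0.6,"ax":0,"ay":0,"az":0},{"jaw":255,"x":-0.8,"y":0.8,"z":0,"ax":0,"ay":0,"az":0},{"jaw":255,"x":-0.8,"y":0.5,"z":0,"ax":0,"ay":0,"az":0},{"jaw":255,"x":0,"y":0,"z":0,"ax":0,"ay":0,"az":0}]';  python3 - <<'E'
from h import *
print(sense()['joints'])
q=np.array([.5098,.0477,-.108])
a=np.radians(20)
def circ(c,r,z): t=np.linspace(0,6.3,30); return np.c_[c[0]+r*np.cos(t),c[1]+r*np.sin(t),0*t+z]
k=np.array([68-155*np.sin(a),155*np.cos(a),162])
L=shlines(q)+[(sh2w(q,circ(k,13,189)),(0,255,255)),(sh2w(q,circ(k,11,150)),(0,255,255)),(sh2w(q,[(68,0,144),k-[0,0,18]]),(255,0,255))]
for n,b in(("top",(240,130,400,280)),("scene",(260,155,400,265))):
    im=capture(n)[:,:,::-1].copy(); cv2.imwrite(f"pics/{n}1.png",im)
    overlay(n,im,b,5,L,f"pics/o1_{n}.png")
E
```

```text
time_s: 7.55
tcp_pos: [0.4189, 0.3124, 0.2752]
ee_rot: [[0.215, -0.977, -0.012], [-0.977, -0.215, 0.007], [-0.01, 0.01, -1.0]]
wrist_force: [0.1, -0.3, -0.0]
gripper_width: 0.058
[ 54.02344002  10.16416288  -8.18536174  -0.85325619 -71.71969255
 -41.35901549]
```

View pics/o1_top.png

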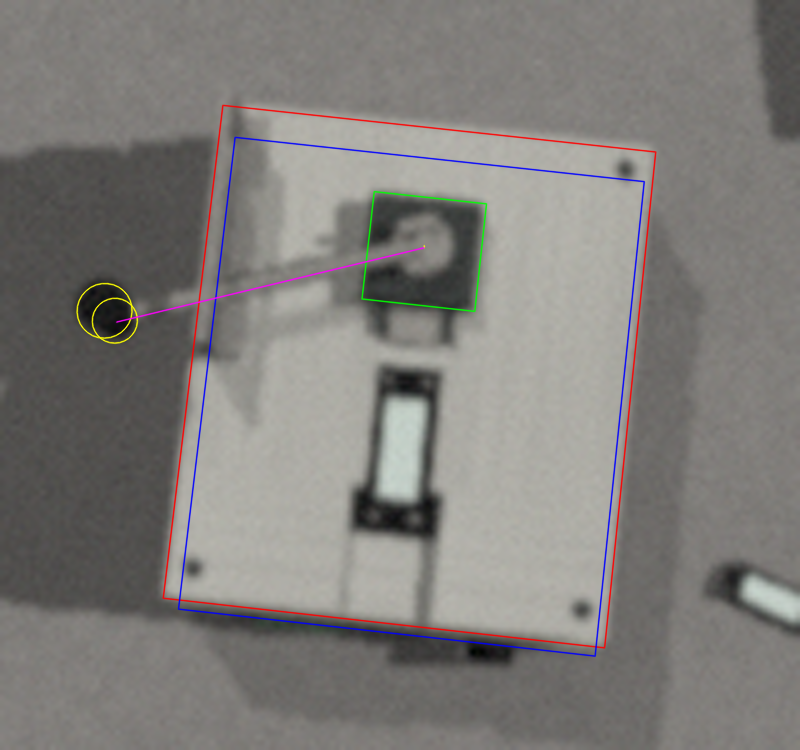

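View pics/o1_scene.png

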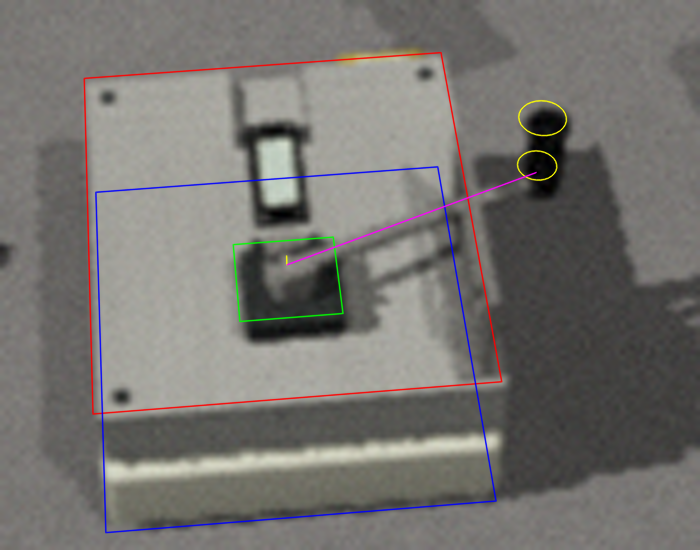

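The lever now lies in the OPEN notch (knob at about (261,190) in the top view), and the tongue has come off the cassette. Next I'll locate the cassette.

```bash
python3 - <<'E'
from h import *
f=lambda p,o:(np.array(p)+.5)/5-.5+o
for n,o,pts in(("top",(240,130),[(409,369),(396,535),(383,450),(424,455),(404,452)]),("scene",(260,155),[(283,222),(270,127),(278,172)])):
    for p in pts:
        w=ray(n,f(p,o),.112); print(n,p,w.round(4), (rz(.108)@(w-[.5098,.0477,0])*1e3).round(1))
E
```

```text
top (409, 369) [0.5207 0.0477 0.112 ] [ 10.8   1.2 112. ]
top (396, 535) [0.4378 0.0539 0.112 ] [-72.3  -1.6 112. ]
top (383, 450) [0.4801 0.0605 0.112 ] [-31.    9.6 112. ]
top (424, 455) [0.4776 0.0401 0.112 ] [-31.2 -11.  112. ]
top (404, 452) [0.4791 0.0501 0.112 ] [-30.8  -1.  112. ]
scene (283, 222) [0.5209 0.0487 0.112 ] [ 10.9   2.1 112. ]
scene (270, 127) [0.4463 0.055  0.112 ] [-63.9   0.4 112. ]
scene (278, 172) [0.4826 0.053  0.112 ] [-27.6   2.3 112. ]
```

```bash
python3 -m inch '[{"jaw":255,"x":0.08,"y":-0.6,"z":0,"ax":0,"ay":0,"az":0.9},{"jaw":255,"x":0.08,"y":-0.6,"z":0,"ax":0,"ay":0,"az":0.9},{"jaw":255,"x":0.08,"y":-0.6,"z":0,"ax":0,"ay":0,"az":0.9},{"jaw":255,"x":0.08,"y":-0.6,"z":0,"ax":0,"ay":0,"az":0.9},{"jaw":255,"x":0.08,"y":-0.6,"z":-0.2,"ax":0,"ay":0,"az":0.9},{"jaw":255,"x":0.08,"y":-0.6,"z":-0.3,"ax":0,"ay":0,"az":0.9},{"jaw":255,"x":0.0,"y":-0.6,"z":-0.3,"ax":0,"ay":0,"az":0.9},{"jaw":255,"x":0.0,"y":-0.1,"z":-0.1,"ax":0,"ay":0,"az":0.85},{"jaw":255,"x":0,"y":0,"z":0,"ax":0,"ay":0,"az":0}]'
```

```text
time_s: 8.78
tcp_pos: [0.4558, 0.0355, 0.2172]
ee_rot: [[0.996, -0.09, -0.01], [-0.09, -0.996, -0.012], [-0.009, 0.013, -1.0]]
wrist_force: [0.2, -0.1, 0.1]
gripper_width: -0.0
```

```bash
python3 -m inch '[{"jaw":255,"x":-0.13,"y":0.32,"z":-0.7,"ax":0,"ay":0,"az":-0.08},{"jaw":255,"x":0,"y":0,"z":-0.3,"ax":0,"ay":0,"az":0},{"jaw":255,"x":0,"y":0,"z":0,"ax":0,"ay":0,"az":0}]'; python3 - <<'E'
from h import *
s=sense(); p=s['tcp_pos'];R=s['ee_rot'];print(p)
for n,b in(("top",(240,150,400,270)),("scene",(260,130,400,250))):
    pts=np.array([[-.015,-.0095],[.015,-.0095],[.015,.0095],[-.015,.0095],[-.015,-.0095]])
    W=np.array([p+R[:,1]*a+R[:,0]*c for a,c in pts])
    overlay(n,capture(n)[:,:,::-1].copy(),b,5,[(W,(0,0,255))],f"pics/p1_{n}.png")
E
```

```text
time_s: 9.15
tcp_pos: [0.4503, 0.0545, 0.1571]
ee_rot: [[0.993, -0.115, -0.007], [-0.115, -0.993, -0.011], [-0.005, 0.012, -1.0]]
wrist_force: [-0.2, -0.2, 0.4]
gripper_width: 0.006
[0.45026256 0.0544965  0.15712849]
```

View pics/p1_scene.png

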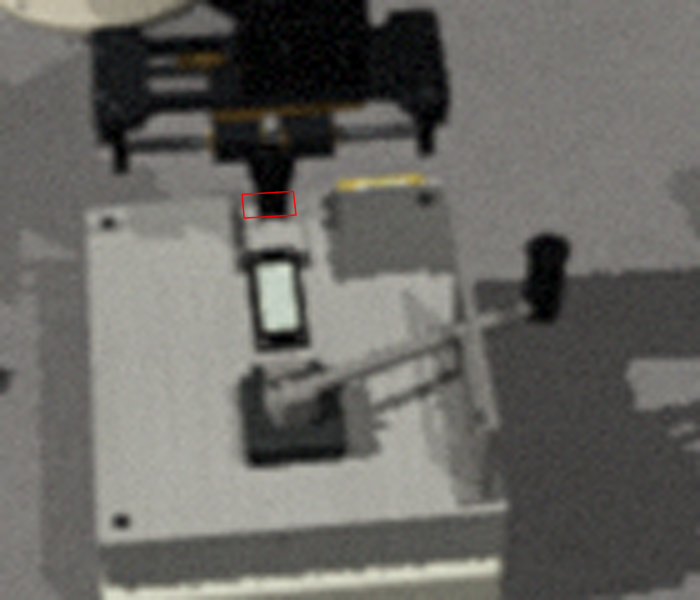

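View pics/p1_top.png

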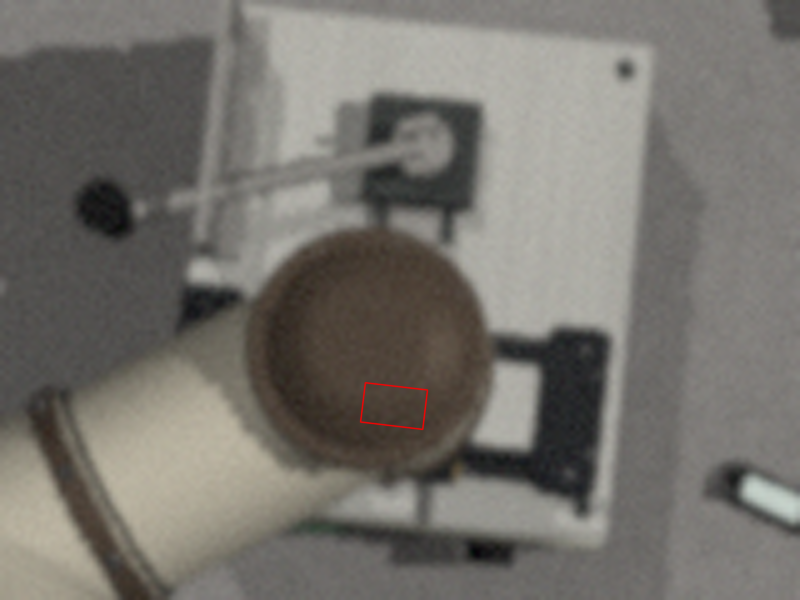

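```bash
python3 -m inch '[{"jaw":255,"x":0,"y":0.01,"z":-0.4,"ax":0,"ay":0,"az":0},{"jaw":255,"x":0,"y":0,"z":-0.2,"ax":0,"ay":0,"az":0},{"jaw":255,"x":0,"y":0,"z":0,"ax":0,"ay":0,"az":0}]';python3 -m inch '[{"jaw":255,"x":0,"y":0,"z":-0.1,"ax":0,"ay":0,"az":0},{"jaw":255,"x":0,"y":0,"z":-0.1,"ax":0,"ay":0,"az":0},{"jaw":255,"x":0,"y":0,"z":0,"ax":0,"ay":0,"az":0}]'
```

```text
time_s: 9.62
tcp_pos: [0.4542, 0.0563, 0.1251]
ee_rot: [[0.993, -0.116, 0.004], [-0.116, -0.993, -0.007], [0.004, 0.007, -1.0]]
wrist_force: [0.2, -0.2, 1.7]
gripper_width: 0.002
time_s: 10.0
tcp_pos: [0.4555, 0.0568, 0.114]
ee_rot: [[0.993, -0.116, 0.007], [-0.116, -0.993, -0.006], [0.008, 0.005, -1.0]]
wrist_force: [0.2, 0.0, -1.0]
gripper_width: 0.007
```

```bash
python3 -m inch '[{"jaw":255,"x":-0.12,"y":-0.03,"z":0.03,"ax":0,"ay":0,"az":0},{"jaw":255,"x":0,"y":0,"z":-0.05,"ax":0,"ay":0,"az":0},{"jaw":255,"x":0,"y":0,"z":-0.05,"ax":0,"ay":0,"az":0},{"jaw":255,"x":0,"y":0,"z":-0.05,"ax":0,"ay":0,"az":0},{"jaw":255,"x":0,"y":0,"z":-0.05,"ax":0,"ay":0,"az":0}]'
```

```text
time_s: 10.62
tcp_pos: [0.4481, 0.055, 0.1039]
ee_rot: [[0.993, -0.116, 0.008], [-0.116, -0.993, -0.005], [0.009, 0.004, -1.0]]
wrist_force: [-0.9, -0.8, 4.5]
gripper_width: 0.003
```

```bash
python3 - <<'E'
from h import *
for n,b in(("scene",(260,130,400,250)),):
    overlay(n,capture(n)[:,:,::-1].copy(),b,5,[],f"pics/p2_{n}.png")
E
```

```text
(no output)
```

View pics/p2_scene.png

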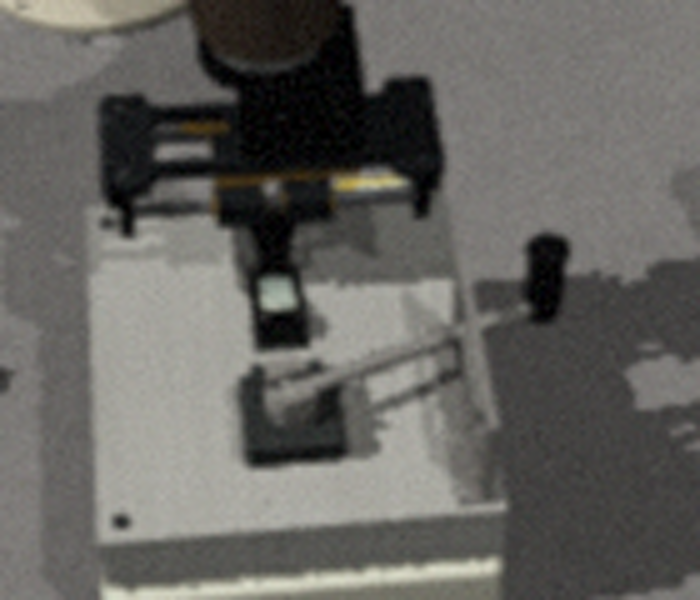

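The far end is tipped up: its thick black end face shows at (280,325). I'll press a little more to take it past the toggle point, then retreat upward.

```bash
python3 -m inch '[{"jaw":255,"x":0,"y":0,"z":-0.04,"ax":0,"ay":0,"az":0},{"jaw":255,"x":0,"y":0,"z":0,"ax":0,"ay":0,"az":0}]';python3 -m inch '[{"jaw":255,"x":0,"y":0,"z":0.2,"ax":0,"ay":0,"az":0},{"jaw":255,"x":0,"y":0,"z":0.6,"ax":0,"ay":0,"az":0},{"jaw":150,"x":-0.5,"y":0,"z":0.8,"ax":0,"ay":0,"az":0},{"jaw":150,"x":-0.5,"y":0,"z":0.8,"ax":0,"ay":0,"az":0},{"jaw":150,"x":0,"y":0,"z":0,"ax":0,"ay":0,"az":0}]'; python3 - <<'E'
from h import *
for n,b in(("top",(240,130,400,280)),("scene",(260,130,400,250))):
    im=capture(n)[:,:,::-1].copy(); cv2.imwrite(f"pics/{n}2.png",im)
    overlay(n,im,b,5,[],f"pics/p3_{n}.png")
E
```

```text
time_s: 10.92
tcp_pos: [0.4483, 0.0549, 0.104]
ee_rot: [[0.993, -0.114, 0.008], [-0.114, -0.993, -0.007], [0.009, 0.006, -1.0]]
wrist_force: [-2.3, 0.9, 2.2]
gripper_width: 0.004
time_s: 11.55
tcp_pos: [0.3872, 0.0547, 0.2544]
ee_rot: [[0.993, -0.115, 0.01], [-0.115, -0.993, -0.006], [0.011, 0.005, -1.0]]
wrist_force: [0.3, 0.2, -0.6]
gripper_width: 0.257
```

View pics/p3_scene.png

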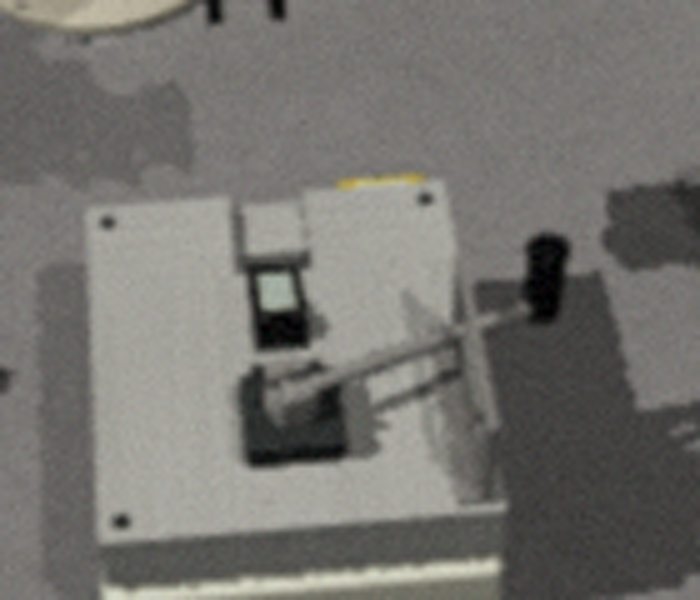

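View pics/p3_top.png

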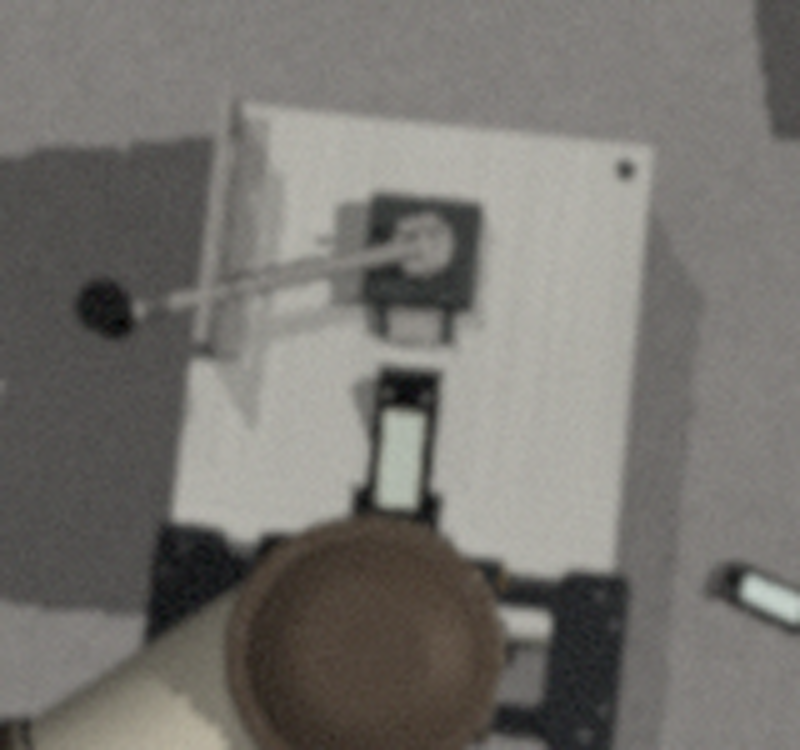

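```bash
cat >> h.py <<'E'
def boxlines(c,R,d=(80,30,12),col=(0,0,255)):
    d=np.array(d)/2e3; L=[]
    for z in(-1,1):
        L.append((np.array([c+R@(d*[a,b,z]) for a,b in((-1,-1),(1,-1),(1,1),(-1,1),(-1,-1))]),col if z>0 else (255,0,0)))
    return L
def ry(a): c,s=np.cos(a),np.sin(a); return np.array([[c,0,s],[0,1,0],[-s,0,c]])
E
python3 - <<'E'
from h import *
q=np.array([.5098,.0477,-.108])
for xn,yn in((-30,0),):
  c=sh2w(q,[xn-2.4,yn,112-6.5])[0]; R=rz(q[2])@ry(-np.radians(24)); print(c)
  for n,b in(("top",(290,180,350,250)),("scene",(290,160,350,210))):
    overlay(n,cv2.imread(f"pics/{n}2.png"),b,8,boxlines(c,R),f"pics/c1_{n}.png")
a=cv2.imread("pics/c1_top.png");b=cv2.imread("pics/c1_scene.png"); h=max(len(a),len(b))
cv2.imwrite("pics/c1.png",np.hstack([cv2.copyMakeBorder(i,0,h-len(i),0,0,0)[:, :400] for i in(a,b)]))
E
```

```text
[0.47758877 0.0511924  0.1055    ]
```

View pics/c1.png

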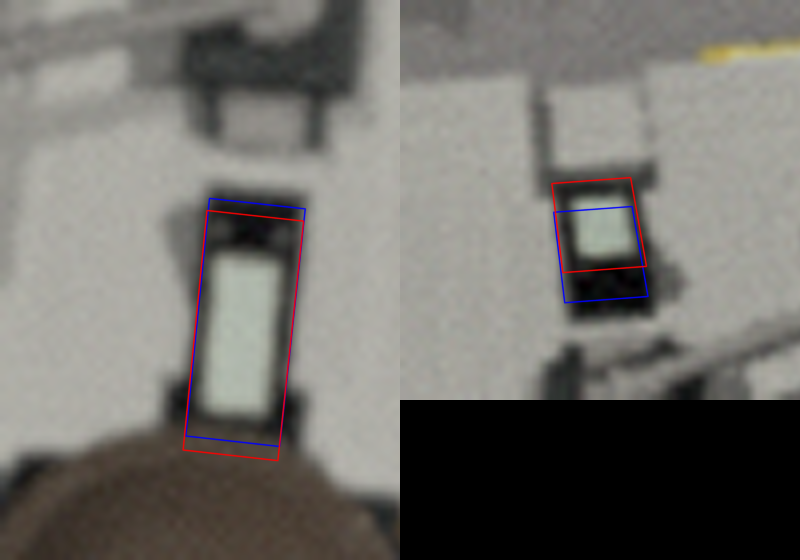

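```bash
python3 -m inch '[{"jaw":115,"x":0.6,"y":0,"z":0,"ax":-0.1,"ay":-1,"az":-0.1},{"jaw":115,"x":0.7,"y":-0.05,"z":-0.2,"ax":0,"ay":0,"az":0},{"jaw":115,"x":0.6,"y":-0.05,"z":-0.5,"ax":0,"ay":0,"az":0},{"jaw":115,"x":0,"y":0,"z":-0.5,"ax":0,"ay":0,"az":0},{"jaw":115,"x":0,"y":0,"z":-0.2,"ax":0,"ay":0,"az":0},{"jaw":115,"x":0,"y":0,"z":0,"ax":0,"ay":0,"az":0}]'
```

```text
time_s: 12.4
tcp_pos: [0.5013, 0.0458, 0.1564]
ee_rot: [[0.977, -0.135, 0.167], [-0.131, -0.991, -0.036], [0.171, 0.013, -0.985]]
wrist_force: [-0.5, 0.1, -0.2]
gripper_width: 0.548
```

```bash
python3 -m inch '[{"jaw":115,"x":0.07,"y":0.05,"z":-0.4,"ax":0,"ay":0,"az":0.05},{"jaw":115,"x":0,"y":0,"z":0,"ax":0,"ay":0,"az":0}]'; python3 - <<'E'
from h import *
s=sense(); p=s['tcp_pos'];R=s['ee_rot'];print(p)
for n,b in(("scene",(270,130,370,220)),):
    pts=np.array([[-.022,-.0095],[.022,-.0095],[.022,.0095],[-.022,.0095],[-.022,-.0095]])
    W=np.array([p+R[:,1]*a+R[:,0]*c for a,c in pts])
    overlay(n,capture(n)[:,:,::-1].copy(),b,6,[(W,(0,0,255))],f"pics/k1_{n}.png")
E
```

```text
time_s: 12.65
tcp_pos: [0.5067, 0.0495, 0.1339]
ee_rot: [[0.977, -0.126, 0.171], [-0.122, -0.992, -0.033], [0.174, 0.012, -0.985]]
wrist_force: [0.0, 0.5, -0.0]
gripper_width: 0.547
[0.50669386 0.04945097 0.13386915]
```

View pics/k1_scene.png

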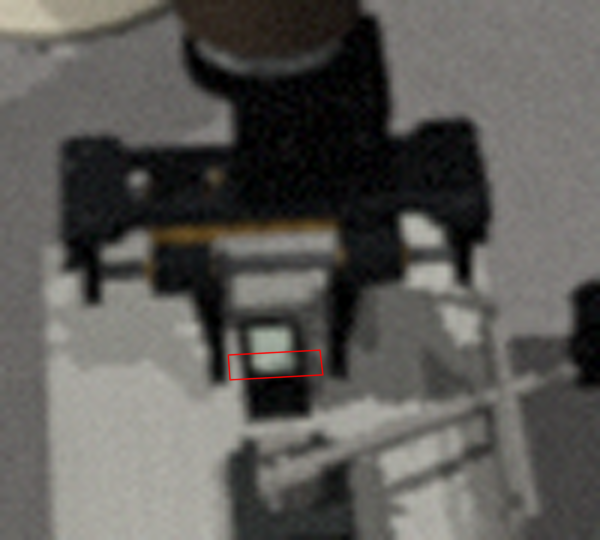

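```bash
python3 -m inch '[{"jaw":115,"x":0,"y":0,"z":-0.15,"ax":0,"ay":0,"az":0},{"jaw":115,"x":0,"y":0,"z":-0.15,"ax":0,"ay":0,"az":0},{"jaw":115,"x":0,"y":0,"z":0,"ax":0,"ay":0,"az":0}]'
```

```text
time_s: 13.08
tcp_pos: [0.509, 0.0506, 0.1193]
ee_rot: [[0.976, -0.125, 0.179], [-0.121, -0.992, -0.03], [0.181, 0.007, -0.983]]
wrist_force: [0.7, 0.6, -0.2]
gripper_width: 0.547
```

```bash
python3 -m inch '[{"jaw":115,"x":-0.03,"y":-0.02,"z":-0.05,"ax":0,"ay":0,"az":0},{"jaw":115,"x":0,"y":0,"z":0,"ax":0,"ay":0,"az":0}]';python3 -m inch '[{"jaw":255,"x":0,"y":0,"z":0,"ax":0,"ay":0,"az":0},{"jaw":255,"x":0,"y":0,"z":0,"ax":0,"ay":0,"az":0},{"jaw":255,"x":0,"y":0,"z":0,"ax":0,"ay":0,"az":0},{"jaw":255,"x":0,"y":0,"z":0,"ax":0,"ay":0,"az":0}]'
```

```text
time_s: 13.32
tcp_pos: [0.5072, 0.0494, 0.1164]
ee_rot: [[0.976, -0.125, 0.18], [-0.121, -0.992, -0.029], [0.182, 0.007, -0.983]]
wrist_force: [-0.3, -0.7, 0.1]
gripper_width: 0.549
time_s: 13.82
tcp_pos: [0.5075, 0.0495, 0.1167]
ee_rot: [[0.976, -0.125, 0.18], [-0.121, -0.992, -0.029], [0.183, 0.007, -0.983]]
wrist_force: [0.1, -0.7, 0.1]
gripper_width: 0.34
```

```bash
python3 -m inch '[{"jaw":255,"x":0,"y":0,"z":0.1,"ax":0,"ay":0,"az":0},{"jaw":255,"x":0,"y":0,"z":0.3,"ax":0,"ay":0,"az":0},{"jaw":255,"x":0,"y":0,"z":0.6,"ax":0,"ay":0,"az":0},{"jaw":255,"x":0,"y":0,"z":0.8,"ax":0,"ay":0,"az":0},{"jaw":255,"x":0,"y":0,"z":0,"ax":0,"ay":0,"az":0}]'; python3 - <<'E'
from h import *
R0=np.array([[0.976,-0.125,0.18],[-0.121,-0.992,-0.029],[0.183,0.007,-0.983]]);p0=np.array([.5075,.0495,.1165])
Rc=rz(-.112)@ry(-np.radians(24)); c=np.array([.4776,.051,.1055])
rel=R0.T@(c-p0); print("cass in tool",rel, (R0.T@Rc).round(3).tolist())
s=sense(); p=s['tcp_pos'];R=s['ee_rot'];print(p)
for n,b in(("top",(290,150,370,260)),("scene",(270,110,370,200))):
    overlay(n,capture(n)[:,:,::-1].copy(),b,5 if n=="top" else 6,boxlines(p+R@rel,R@R0.T@Rc),f"pics/k2_{n}.png")
E
```

```text
time_s: 14.45
tcp_pos: [0.5066, 0.0492, 0.2286]
ee_rot: [[0.976, -0.124, 0.179], [-0.121, -0.992, -0.03], [0.181, 0.007, -0.983]]
wrist_force: [0.1, 1.2, -1.2]
gripper_width: 0.337
cass in tool [-0.0313769  0.0021725  0.0053875] [[0.973, -0.011, -0.233], [-0.009, -1.0, 0.012], [-0.233, -0.009, -0.972]]
[0.50656912 0.04915593 0.22857437]
```

View pics/k2_scene.png

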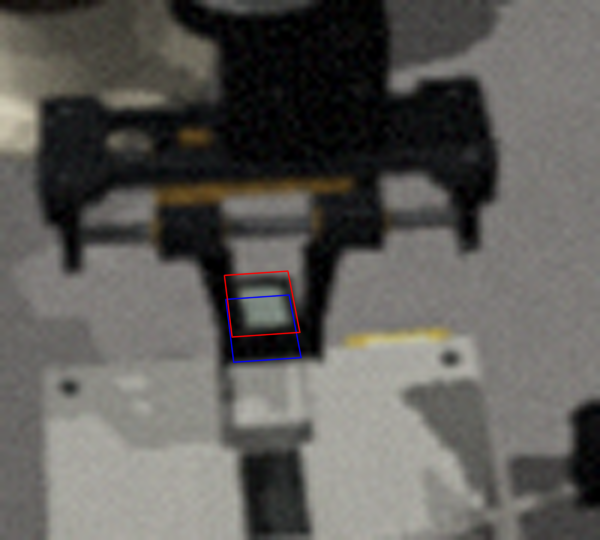

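View pics/k2_top.png

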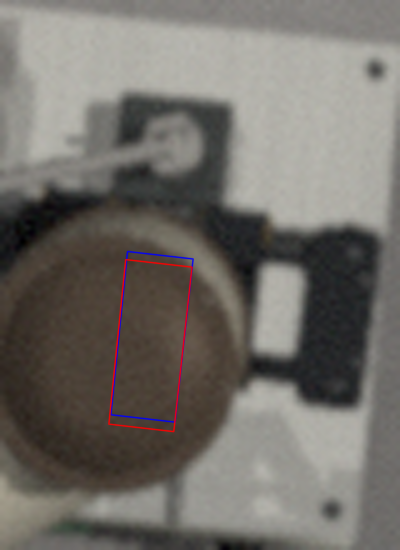

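```bash
cat >> h.py <<'E'
def restlines(x,y,yaw,xs):
    def w(P): return np.array(P)/1e3@rz(yaw).T+[x,y,0]
    c=np.sqrt(.5)
    def st(s,t,n): return (xs+s*c-n*c,t,32+s*c+n*c)  # along slope s, across t, normal n (strip surface n=0)
    L=[(w(rect(-60,60,-50,50,9)),(0,0,255)),(w(rect(-60,60,-50,50,0)),(255,0,0)),
     (w([st(0,-9,0),st(80,-9,0),st(80,9,0),st(0,9,0),st(0,-9,0)]),(0,255,0)),
     (w([st(14,-22,9),st(0,-22,9),st(0,22,9),st(14,22,9)]),(0,255,255)),
     (w([st(14,-22,0),st(0,-22,0),st(0,22,0),st(14,22,0)]),(0,160,160))]
    seat=w(st(40,0,6)); return L,seat
E
cat > rest.py <<'E'
from h import *
import sys
x,y,yaw,xs=[float(v) for v in sys.argv[1:5]]
L,seat=restlines(x,y,np.radians(yaw),xs); print(seat)
o=[]
for n,b in(("top",(425,175,490,245)),("scene",(165,215,230,265))):
    im=np.mean([cv2.imread(f"pics/{n}{i}.png").astype(float) for i in range(3)],0).astype(np.uint8)
    im=cv2.convertScaleAbs(im,alpha=1.5,beta=-30)
    overlay(n,im,b,8,[],"/tmp/a.png"); a=cv2.imread("/tmp/a.png")
    overlay(n,im,b,8,L,"/tmp/a.png"); o.append((a,cv2.imread("/tmp/a.png")))
cv2.imwrite("pics/rt_"+sys.argv[5]+".png",cv2.resize(np.hstack(o[0]),None,fx=.76,fy=.76)); cv2.imwrite("pics/rs_"+sys.argv[5]+".png",cv2.resize(np.hstack(o[1]),None,fx=.76,fy=.76))
E
python3 rest.py .518 -.315 -31.5 -30 a
```

```text
[ 0.51291965 -0.31188676  0.06452691]
```

View pics/rt_a.png

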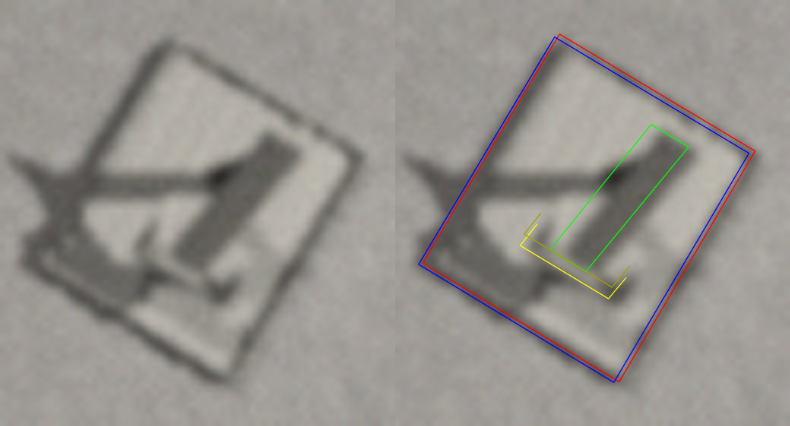

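View pics/rs_a.png

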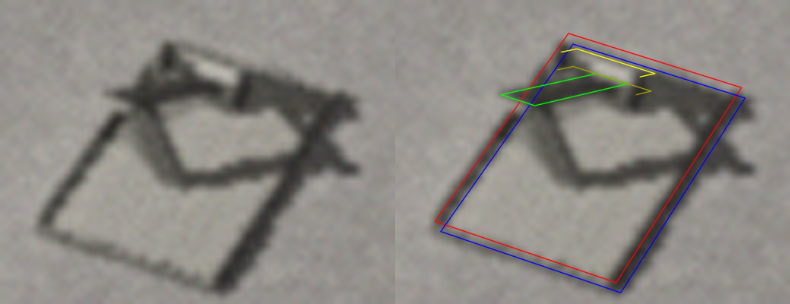

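```bash
python3 - <<'E'
from h import *
for n,b in(("top",(425,175,490,245)),("scene",(165,212,228,258))):
    im=np.mean([cv2.imread(f"pics/{n}{i}.png").astype(float) for i in range(3)],0).astype(np.uint8)
    im=cv2.convertScaleAbs(im,alpha=1.8,beta=-60)
    overlay(n,im,b,12 if n=="scene" else 8,[],f"pics/z_{n}.png")
E
```

```text
(no output)
```

View pics/z_scene.png

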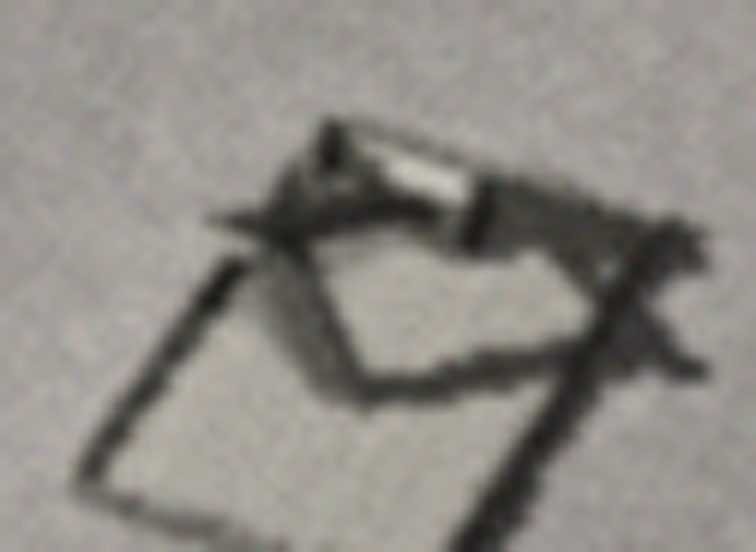

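View pics/z_top.png

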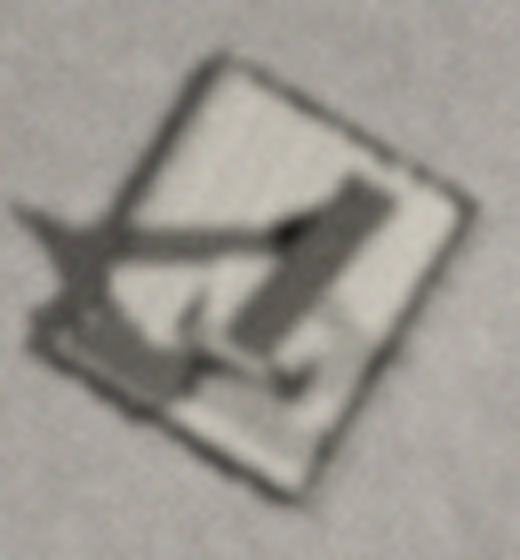

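```bash
python3 - <<'E'
from h import *
print("ears top",ray("top",(245.5/8-.5+425,340.5/8-.5+175),.040),"scene",ray("scene",(407/12-.5+165,180/12-.5+212),.040))
a=ray("top",(375/8-.5+425,194/8-.5+175),.0886);b=ray("top",(248/8-.5+425,342/8-.5+175),.0325)
print("strip top end",a,"low",b, np.degrees(np.arctan2(*(a-b)[1::-1])))
print("scene strip tip", ray("scene",(215/12-.5+165,220/12-.5+212),.0886))
T=np.array([(220,52),(478,208),(300,500),(38,343)])
W=np.array([ray("top",(t+.5)/8-.5+[425,175],.009) for t in T]); print(W.round(4).tolist(),W.mean(0)); 
d1=W[0]-W[3]+W[1]-W[2]; d2=W[0]-W[1]+W[3]-W[2]; print(np.degrees(np.arctan2(d1[1],d1[0])),np.degrees(np.arctan2(d2[1],d2[0]))-90,np.linalg.norm(d1)/2,np.linalg.norm(d2)/2)
E
```

```text
ears top [ 0.49264523 -0.30328186  0.04      ] scene [ 0.49413868 -0.30256499  0.04      ]
strip top end [ 0.53574784 -0.33303355  0.0886    ] low [ 0.49271085 -0.30600057  0.0325    ] -32.134305971469004
scene strip tip [ 0.53537902 -0.3352057   0.0886    ]
[[0.5927, -0.3051, 0.009], [0.5397, -0.3905, 0.009], [0.4413, -0.3282, 0.009], [0.4938, -0.2418, 0.009]] [ 0.51688345 -0.31639422  0.009     ]
-32.48289151500763 -31.51636461460547 0.11695181364523896 0.10078950502400434
```

```bash
python3 rest.py .516 -.318 -32 -29 b
```

```text
[ 0.51179506 -0.31537246  0.06452691]
```

View pics/rt_b.png

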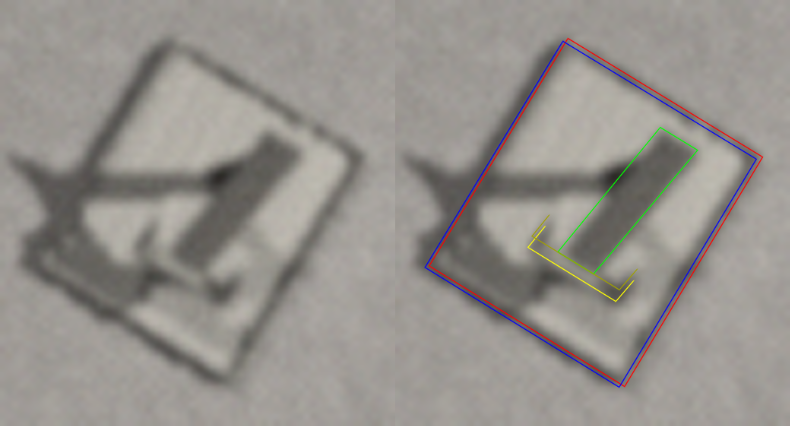

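View pics/rs_b.png

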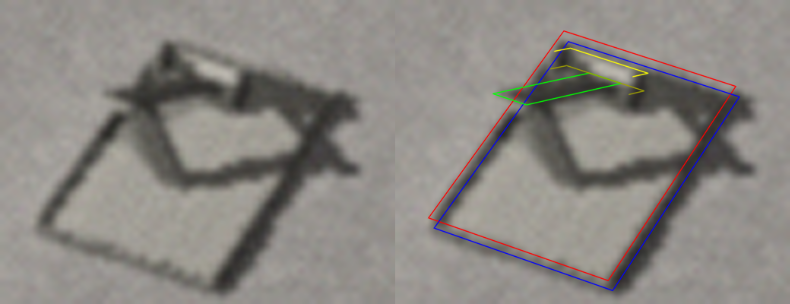

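```bash
cat > tgt.py <<'E'
from h import *
from scipy.spatial.transform import Rotation as Ro
import sys
# args: seat offset along slope(mm), normal(mm), world z (mm)
off=[float(v) for v in sys.argv[1:4]]
seat=np.array([.5118,-.3155,.0645]); yaw=np.radians(-32)
Rr=rz(yaw)@ry(-np.radians(45))
dth=np.radians(float(sys.argv[4])) if len(sys.argv)>4 else 0
Rct=ry(-np.radians(-13.7))  # placeholder
F=np.diag([1,-1,-1.])
R=rz(yaw)@ry(-np.radians(31.3)+dth)@F
rel=np.array([-.0314,0,.0054])
c=seat+Rr@(np.array([off[0],0,off[1]])/1e3)+[0,0,off[2]/1e3]
p=c-R@rel
s=sense(); print("tcp target",p.round(4)); d=p-s['tcp_pos']; r=Ro.from_matrix(R@s['ee_rot'].T).as_rotvec(degrees=True)
print("t",s['time_s'],"delta m",d.round(4),"units",(d/.06).round(2),"rot units",(r/10).round(2))
E
python3 tgt.py 8 0 90
```

```text
tcp target [ 0.537  -0.3312  0.1811]
t 14.55 delta m [ 0.0332 -0.3793 -0.0431] units [ 0.55 -6.32 -0.72] rot units [-0.66 -2.05 -2.44]
```

```bash
python3 -m inch '[{"jaw":255,"x":0.05,"y":-0.4,"z":0.2,"ax":-0.08,"ay":-0.2,"az":-0.3},{"jaw":255,"x":0.07,"y":-0.8,"z":0.1,"ax":-0.08,"ay":-0.27,"az":-0.3},{"jaw":255,"x":0.07,"y":-0.8,"z":0,"ax":-0.08,"ay":-0.27,"az":-0.3},{"jaw":255,"x":0.07,"y":-0.8,"z":0,"ax":-0.08,"ay":-0.27,"az":-0.3},{"jaw":255,"x":0.07,"y":-0.8,"z":0,"ax":-0.08,"ay":-0.27,"az":-0.3},{"jaw":255,"x":0.07,"y":-0.8,"z":0,"ax":-0.08,"ay":-0.27,"az":-0.3},{"jaw":255,"x":0.07,"y":-0.8,"z":0,"ax":-0.08,"ay":-0.27,"az":-0.3},{"jaw":255,"x":0.07,"y":-0.8,"z":-0.2,"ax":-0.08,"ay":-0.2,"az":-0.3},{"jaw":255,"x":0,"y":-0.2,"z":-0.3,"ax":0,"ay":0,"az":0},{"jaw":255,"x":0,"y":0,"z":0,"ax":0,"ay":0,"az":0}]'; python3 tgt.py 8 0 90
```

```text
time_s: 15.8
tcp_pos: [0.5257, -0.3345, 0.1931]
ee_rot: [[0.735, -0.536, 0.415], [-0.461, -0.844, -0.273], [0.497, 0.009, -0.868]]
wrist_force: [-0.9, -0.2, -0.1]
gripper_width: 0.34
tcp target [ 0.537  -0.3312  0.1811]
t 15.8 delta m [ 0.0113  0.0033 -0.0121] units [ 0.19  0.05 -0.2 ] rot units [-0.04 -0.15  0.04]
```

```bash
python3 -m inch '[{"jaw":255,"x":0.19,"y":0.05,"z":-0.2,"ax":-0.04,"ay":-0.15,"az":0.04},{"jaw":255,"x":0,"y":0,"z":0,"ax":0,"ay":0,"az":0}]'; python3 tgt.py 8 0 90; python3 - <<'E'
from h import *
s=sense(); p=s['tcp_pos'];R=s['ee_rot']; 
rel=np.array([-.0314,0,.0054]); Rct=np.diag([1,-1,-1.])@ry(-np.radians(13.7))
L=boxlines(p+R@rel,R@Rct); print((R@Rct)[:,0], p+R@rel)
for n,b in(("top",(420,170,500,250)),("scene",(150,170,250,260))):
    im=capture(n)[:,:,::-1].copy()
    overlay(n,im,b,6,[],f"/tmp/a.png"); a=cv2.imread("/tmp/a.png")
    overlay(n,im,b,6,L,f"/tmp/b.png"); cv2.imwrite(f"pics/r1_{n}.png",cv2.resize(np.hstack([a,cv2.imread("/tmp/b.png")]),None,fx=.66,fy=.66))
E
```

```text
time_s: 16.05
tcp_pos: [0.5373, -0.3312, 0.1826]
ee_rot: [[0.727, -0.53, 0.436], [-0.454, -0.848, -0.273], [0.515, 0.001, -0.857]]
wrist_force: [-0.8, -0.4, -0.4]
gripper_width: 0.336
tcp target [ 0.537  -0.3312  0.1811]
t 16.05 delta m [-0.0003 -0.0001 -0.0015] units [-0.01 -0.   -0.02] rot units [-0.01 -0.03 -0.  ]
[ 0.60340402 -0.37650886  0.70295424] [ 0.51682253 -0.31837666  0.16178009]
```

View pics/r1_scene.png

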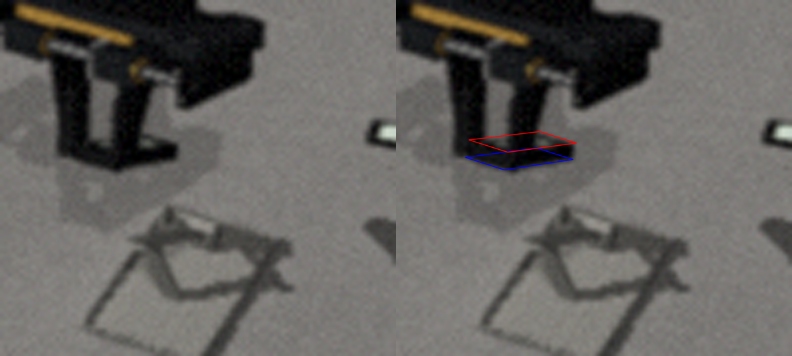

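View pics/r1_top.png

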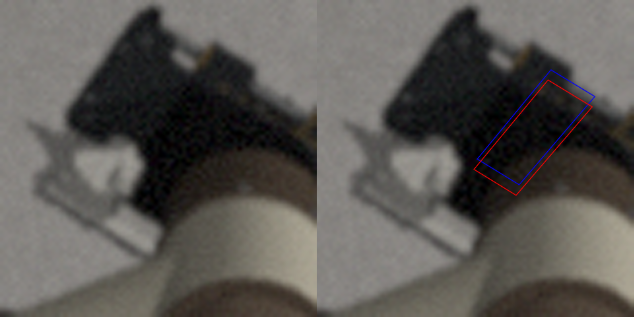

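```bash
sed -i 's/.5118,-.3155/.5125,-.315/' tgt.py; python3 -m inch '[{"jaw":255,"x":0,"y":0,"z":-0.5,"ax":0,"ay":-0.03,"az":0},{"jaw":255,"x":0,"y":0,"z":-0.5,"ax":0,"ay":0,"az":0},{"jaw":255,"x":0,"y":0,"z":0,"ax":0,"ay":0,"az":0}]'; python3 tgt.py 8 0 20;  python3 - <<'E'
from h import *
s=sense(); p=s['tcp_pos'];R=s['ee_rot']; 
rel=np.array([-.0314,0,.0054]); Rct=np.diag([1,-1,-1.])@ry(-np.radians(13.7))
L=boxlines(p+R@rel,R@Rct)
for n,b in(("scene",(150,180,250,260)),):
    im=capture(n)[:,:,::-1].copy()
    overlay(n,im,b,8,[],f"pics/r2_{n}.png")
E
```

```text
time_s: 16.52
tcp_pos: [0.5474, -0.337, 0.1553]
ee_rot: [[0.738, -0.522, 0.429], [-0.465, -0.853, -0.237], [0.489, -0.024, -0.872]]
wrist_force: [-0.0, 0.3, 0.1]
gripper_width: 0.338
tcp target [ 0.5377 -0.3307  0.1111]
t 16.525 delta m [-0.0097  0.0063 -0.0442] units [-0.16  0.11 -0.74] rot units [-0.22 -0.1  -0.06]
```

View pics/r2_scene.png

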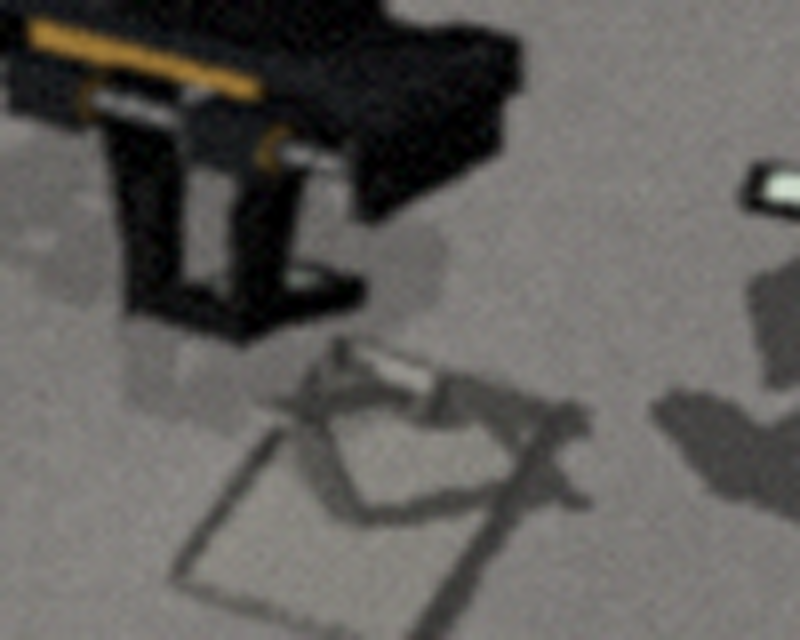

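```bash
python3 -c "
from station import *;s=sense();print(s['joints'].round(1),s['joint_velocities'].round(1))"; python3 -m inch '[{"jaw":255,"x":0,"y":0,"z":0,"ax":0,"ay":0,"az":0}]';  python3 tgt.py 8 0 20
```

```text
[-17.5  15.2 -38.6  37.6  -9.2  39.9] [-0.3 -1.  -0.6  1.9  0.1 -1. ]
time_s: 16.7
tcp_pos: [0.5481, -0.3367, 0.1575]
ee_rot: [[0.737, -0.52, 0.432], [-0.464, -0.854, -0.238], [0.492, -0.025, -0.87]]
wrist_force: [-0.6, 0.1, -0.9]
gripper_width: 0.339
tcp target [ 0.5377 -0.3307  0.1111]
t 16.7 delta m [-0.0105  0.0059 -0.0464] units [-0.17  0.1  -0.77] rot units [-0.21 -0.08 -0.06]
```

```bash
cat > go.py <<'E'
from h import *
from scipy.spatial.transform import Rotation as Ro
import sys
# x y z  yaw(far-end azimuth) tilt
x,y,z,yaw,t=[float(v) for v in sys.argv[1:6]]
R=rz(np.radians(yaw))@ry(-np.radians(t))@np.diag([1,-1,-1.])
s=sense(); d=np.array([x,y,z])-s['tcp_pos']; r=Ro.from_matrix(R@s['ee_rot'].T).as_rotvec(degrees=True)
print("t",s['time_s'],"tcp",s['tcp_pos'].round(4),"delta",d.round(4),"units",(d/.06).round(2),"rot",(r/10).round(2),"J",s['joints'].round(0),"w",s['gripper_width'].round(3))
E
python3 go.py .500 -.135 .20 -96 35
```

```text
Traceback (most recent call last):
  File "go.py", line 8, in <module>
    print("t",s['time_s'],"tcp",s['tcp_pos'].round(4),"delta",d.round(4),"units",(d/.06).round(2),"rot",(r/10).round(2),"J",s['joints'].round(0),"w",s['gripper_width'].round(3))
                                                                                                                                                     ^^^^^^^^^^^^^^^^^^^^^^^^
AttributeError: 'float' object has no attribute 'round'
```

```bash
sed -i "s/s\['gripper_width'\].round(3)/round(s['gripper_width'],3)/" go.py
python3 go.py .500 -.135 .20 -96 35
```

```text
t 16.7 tcp [ 0.5481 -0.3367  0.1575] delta [-0.0481  0.2017  0.0425] units [-0.8   3.36  0.71] rot [-0.59 -0.12 -6.46] J [-17.  15. -39.  38.  -9.  40.] w 0.339
```

```bash
python3 -m inch '[{"jaw":255,"x":0,"y":0,"z":0.3,"ax":0.3,"ay":0.5,"az":0},{"jaw":255,"x":0,"y":0,"z":0.4,"ax":0.3,"ay":0.5,"az":0},{"jaw":255,"x":-0.1,"y":0.2,"z":0.4,"ax":0.3,"ay":0.5,"az":0},{"jaw":255,"x":-0.1,"y":0.3,"z":0,"ax":0,"ay":0,"az":-0.8},{"jaw":255,"x":-0.1,"y":0.4,"z":0,"ax":0,"ay":0,"az":-0.8},{"jaw":255,"x":-0.1,"y":0.4,"z":0,"ax":0,"ay":0,"az":-0.8},{"jaw":255,"x":-0.1,"y":0.4,"z":0,"ax":0,"ay":0,"az":-0.8}]';python3 go.py .500 -.135 .20 -96 35
```

```text
time_s: 17.58
tcp_pos: [0.5132, -0.2445, 0.2265]
ee_rot: [[0.399, -0.91, 0.111], [-0.881, -0.414, -0.23], [0.255, -0.006, -0.967]]
wrist_force: [-0.1, -0.5, -1.1]
gripper_width: 0.344
t 17.575 tcp [ 0.5132 -0.2445  0.2265] delta [-0.0132  0.1095 -0.0265] units [-0.22  1.82 -0.44] rot [-2.02 -0.29 -3.02] J [ -3.  11. -22.  17. -51.  17.] w 0.344
```

```bash
python3 -m inch '[{"jaw":255,"x":-0.05,"y":0.4,"z":0,"ax":-0.45,"ay":-0.07,"az":-0.62},{"jaw":255,"x":-0.05,"y":0.4,"z":0,"ax":-0.45,"ay":-0.07,"az":-0.62},{"jaw":255,"x":-0.05,"y":0.4,"z":0,"ax":-0.45,"ay":-0.07,"az":-0.62},{"jaw":255,"x":-0.05,"y":0.3,"z":-0.1,"ax":-0.45,"ay":-0.07,"az":-0.62},{"jaw":255,"x":-0.05,"y":0.2,"z":-0.1,"ax":-0.4,"ay":-0.07,"az":-0.62},{"jaw":255,"x":0,"y":0,"z":0,"ax":0,"ay":0,"az":0}]';python3 go.py .500 -.135 .165 -96 35
cat > look.py <<'E'
from h import *
import sys
tag,pitch=sys.argv[1],float(sys.argv[2])
s=sense(); p=s['tcp_pos'];R=s['ee_rot']
a=np.radians(pitch); Rct=np.diag([1,-1,-1.])@ry(-a); axis=np.array([-.001,0,-.002])
Rc=R@Rct; c=p+R@axis-Rc[:,0]*.0314; print("c",c.round(4),"pitch",np.degrees(np.arcsin(Rc[2,0])).round(1))
n="scene"; im=capture(n)[:,:,::-1].copy(); cv2.imwrite("pics/raw_"+tag+".png",im)
u=proj(n,c)[0].astype(int); b=(u[0]-45,u[1]-40,u[0]+45,u[1]+40)
overlay(n,im,b,5,[],"/tmp/a.png"); A=cv2.imread("/tmp/a.png")
overlay(n,im,b,5,boxlines(c,Rc),"/tmp/b.png"); cv2.imwrite(f"pics/{tag}.png",cv2.resize(np.hstack([A,cv2.imread("/tmp/b.png")]),None,fx=.88,fy=.88))
E
python3 look.py w0 13.7
```

```text
time_s: 18.32
tcp_pos: [0.4989, -0.1385, 0.2204]
ee_rot: [[-0.113, -0.992, -0.052], [-0.79, 0.122, -0.601], [0.603, -0.026, -0.797]]
wrist_force: [-0.5, -0.6, -0.0]
gripper_width: 0.338
t 18.325 tcp [ 0.4989 -0.1385  0.2204] delta [ 0.0011  0.0035 -0.0554] units [ 0.02  0.06 -0.92] rot [0.22 0.13 0.1 ] J [ 19.  15. -32.  37. -66. -49.] w 0.338
c [ 0.5022 -0.1169  0.197 ] pitch 50.8
```

View pics/w0.png

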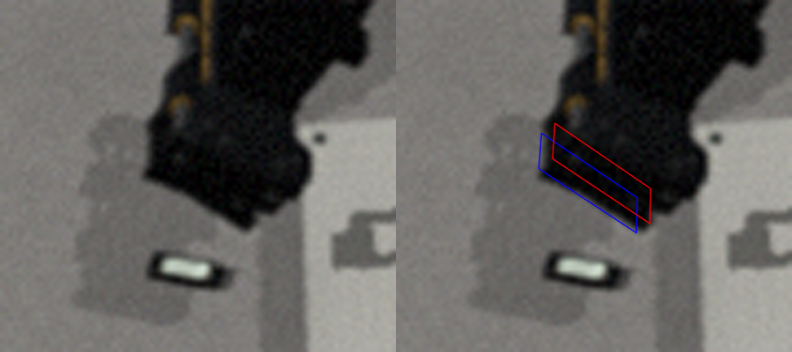

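```bash
python3 -m inch '[{"jaw":255,"x":0,"y":0,"z":-0.5,"ax":0.1,"ay":0.1,"az":0.1},{"jaw":255,"x":0,"y":0,"z":-0.5,"ax":0,"ay":0,"az":0},{"jaw":255,"x":0,"y":0.1,"z":0,"ax":0,"ay":0,"az":0},{"jaw":255,"x":0,"y":0,"z":0,"ax":0,"ay":0,"az":0}]';python3 go.py .502 -.12 .15 -96 35; python3 look.py w1 13.7
```

```text
time_s: 18.88
tcp_pos: [0.5, -0.134, 0.1644]
ee_rot: [[-0.094, -0.994, -0.047], [-0.807, 0.104, -0.582], [0.583, -0.017, -0.812]]
wrist_force: [-1.0, 1.0, -0.2]
gripper_width: 0.34
t 18.875 tcp [ 0.5    -0.134   0.1644] delta [ 0.002   0.014  -0.0144] units [ 0.03  0.23 -0.24] rot [ 0.08  0.09 -0.  ] J [ 19.  18. -37.  39. -58. -53.] w 0.34
c [ 0.5027 -0.1118  0.1416] pitch 49.4
```

View pics/w1.png

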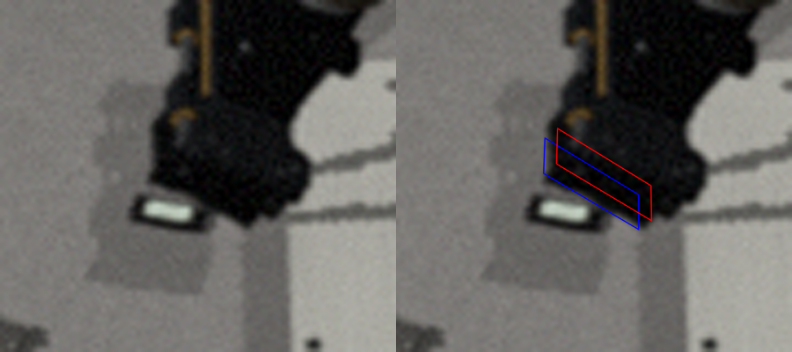

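```bash
python3 -m inch '[{"jaw":255,"x":0,"y":0.1,"z":-0.15,"ax":0.05,"ay":0.05,"az":0},{"jaw":255,"x":0,"y":0.1,"z":-0.05,"ax":0,"ay":0,"az":0},{"jaw":255,"x":0,"y":0.05,"z":0,"ax":0,"ay":0,"az":0},{"jaw":255,"x":0,"y":0,"z":0,"ax":0,"ay":0,"az":0}]';python3 -m inch '[{"jaw":255,"x":0,"y":0.07,"z":0,"ax":0,"ay":0,"az":0},{"jaw":255,"x":0,"y":0,"z":0,"ax":0,"ay":0,"az":0}]';python3 -m inch '[{"jaw":255,"x":0,"y":0.07,"z":0,"ax":0,"ay":0,"az":0},{"jaw":255,"x":0,"y":0,"z":0,"ax":0,"ay":0,"az":0}]'
```

```text
time_s: 19.42
tcp_pos: [0.5009, -0.1176, 0.1534]
ee_rot: [[-0.091, -0.995, -0.051], [-0.813, 0.104, -0.573], [0.575, -0.01, -0.818]]
wrist_force: [-0.1, -0.2, -0.6]
gripper_width: 0.341
time_s: 19.68
tcp_pos: [0.5004, -0.1142, 0.1542]
ee_rot: [[-0.091, -0.994, -0.053], [-0.811, 0.105, -0.575], [0.578, -0.009, -0.816]]
wrist_force: [1.4, -2.6, -2.0]
gripper_width: 0.339
time_s: 19.92
tcp_pos: [0.4991, -0.1121, 0.1555]
ee_rot: [[-0.092, -0.994, -0.057], [-0.808, 0.108, -0.58], [0.582, -0.007, -0.813]]
wrist_force: [1.2, -2.7, -2.4]
gripper_width: 0.337
```

```bash
python3 -m inch '[{"jaw":255,"x":0.02,"y":0.07,"z":-0.03,"ax":0,"ay":0,"az":0},{"jaw":255,"x":0,"y":0.07,"z":0,"ax":0,"ay":0,"az":0},{"jaw":255,"x":0,"y":0.07,"z":0,"ax":0,"ay":0,"az":0},{"jaw":255,"x":0,"y":0,"z":0,"ax":0,"ay":0,"az":0}]'; python3 look.py w2 25
```

```text
time_s: 20.42
tcp_pos: [0.4979, -0.1045, 0.1579]
ee_rot: [[-0.094, -0.993, -0.065], [-0.799, 0.114, -0.591], [0.594, -0.004, -0.804]]
wrist_force: [0.3, -2.4, -2.0]
gripper_width: 0.339
c [ 0.5    -0.0877  0.1313] pitch 61.5
```

View pics/w2.png

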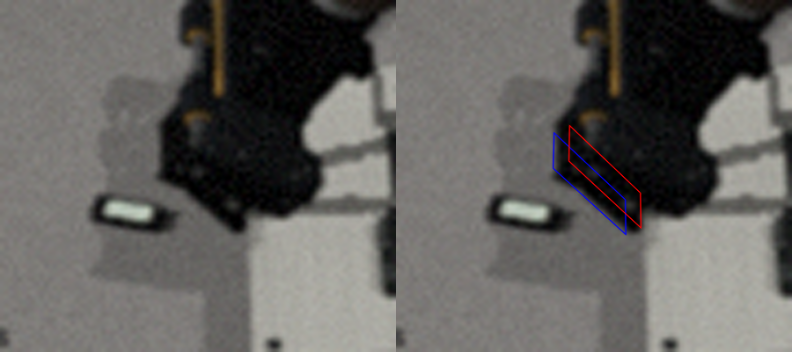

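```bash
python3 -m inch '[{"jaw":255,"x":0.03,"y":0.07,"z":-0.05,"ax":0.05,"ay":0,"az":0},{"jaw":255,"x":0,"y":0.07,"z":-0.03,"ax":0.05,"ay":0,"az":0},{"jaw":255,"x":0,"y":0.06,"z":0,"ax":0,"ay":0,"az":0},{"jaw":255,"x":0,"y":0,"z":0,"ax":0,"ay":0,"az":0}]'; python3 look.py w3 32
```

```text
time_s: 20.98
tcp_pos: [0.4978, -0.0952, 0.1547]
ee_rot: [[-0.094, -0.993, -0.071], [-0.804, 0.117, -0.582], [0.587, 0.002, -0.81]]
wrist_force: [0.4, -3.8, -0.5]
gripper_width: 0.339
c [ 0.4994 -0.0816  0.1267] pitch 67.9
```

View pics/w3.png

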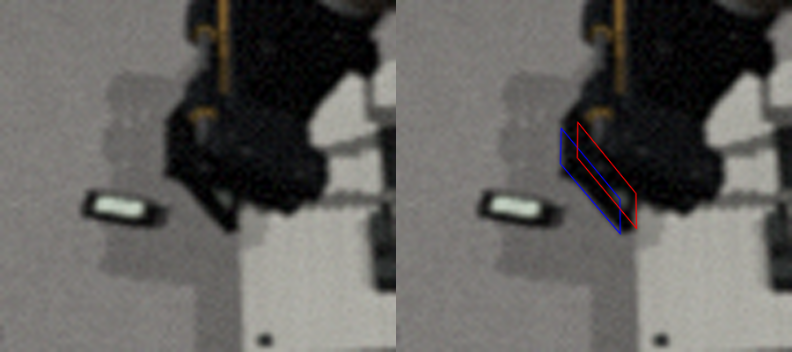

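```bash
python3 -m inch '[{"jaw":255,"x":0,"y":-0.5,"z":0.1,"ax":0,"ay":0,"az":0},{"jaw":255,"x":0,"y":-0.5,"z":0.3,"ax":0.3,"ay":0,"az":0.3},{"jaw":255,"x":0,"y":-0.5,"z":0.5,"ax":0.3,"ay":0,"az":0.6},{"jaw":255,"x":0,"y":-0.5,"z":0.2,"ax":0.3,"ay":0,"az":0.8},{"jaw":255,"x":0,"y":-0.5,"z":0,"ax":0.3,"ay":0,"az":0.8},{"jaw":255,"x":0.1,"y":-0.5,"z":0,"ax":0.3,"ay":0,"az":0.8},{"jaw":255,"x":0.1,"y":-0.3,"z":0,"ax":0.3,"ay":0,"az":0.8}]'; python3 go.py .535 -.33 .19 -32 14
```

```text
time_s: 21.9
tcp_pos: [0.5125, -0.2828, 0.2186]
ee_rot: [[0.504, -0.834, 0.224], [-0.804, -0.548, -0.232], [0.317, -0.063, -0.946]]
wrist_force: [0.4, 0.5, -0.8]
gripper_width: 0.338
t 21.9 tcp [ 0.5125 -0.2828  0.2186] delta [ 0.0225 -0.0472 -0.0286] units [ 0.37 -0.79 -0.48] rot [0.06 0.58 2.48] J [ -7.  10. -26.  18. -40.  28.] w 0.338
```

```bash
python3 -m inch '[{"jaw":255,"x":0.1,"y":-0.3,"z":-0.1,"ax":0.02,"ay":0.2,"az":0.8},{"jaw":255,"x":0.1,"y":-0.3,"z":-0.1,"ax":0.02,"ay":0.2,"az":0.8},{"jaw":255,"x":0.1,"y":-0.2,"z":-0.1,"ax":0.02,"ay":0.18,"az":0.85},{"jaw":255,"x":0,"y":0,"z":0,"ax":0,"ay":0,"az":0}]'; python3 go.py .535 -.33 .19 -32 14; python3 look.py w4 31
```

```text
time_s: 22.4
tcp_pos: [0.5343, -0.332, 0.1997]
ee_rot: [[0.824, -0.524, 0.214], [-0.51, -0.852, -0.122], [0.246, -0.009, -0.969]]
wrist_force: [-0.8, 0.2, -0.6]
gripper_width: 0.339
t 22.4 tcp [ 0.5343 -0.332   0.1997] delta [ 0.0007  0.002  -0.0097] units [ 0.01  0.03 -0.16] rot [-0.03  0.05 -0.04] J [-15.  17. -14.   5. -45.  71.] w 0.339
c [ 0.5143 -0.3195  0.1791] pitch 45.2
```

View pics/w4.png

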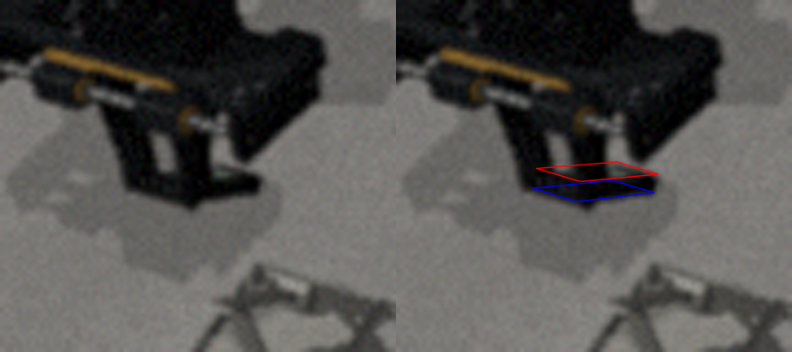

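```bash
python3 - <<'E'
from h import *
im=cv2.imread("pics/raw_w4.png"); s=sense(); p=s['tcp_pos'];R=s['ee_rot'];o=[]
for pt in (25,31,37):
    Rct=np.diag([1,-1,-1.])@ry(-np.radians(pt)); Rc=R@Rct; c=p+R@np.array([-.001,0,-.002])-Rc[:,0]*.0314
    overlay("scene",im,(160,170,220,215),8,boxlines(c,Rc),"/tmp/a.png"); o.append(cv2.imread("/tmp/a.png")[:,160:])
o.insert(0,cv2.resize(im[170:215,160:220],None,fx=8,fy=8,interpolation=2)[:,160:])
cv2.imwrite("pics/pt.png",cv2.resize(np.vstack([np.hstack(o[:2]),np.hstack(o[2:])]),(640*800//800,720*600//720)))
E
cat > tgt.py <<'E'
from h import *
from scipy.spatial.transform import Rotation as Ro
import sys
a,nrm,z=[float(v) for v in sys.argv[1:4]]; rel=float(sys.argv[4]) if len(sys.argv)>4 else 31
seat=np.array([.5125,-.315,.0645]); yaw=np.radians(-32)
Rr=rz(yaw)@ry(-np.radians(45))
Rct=np.diag([1,-1,-1.])@ry(-np.radians(rel)); R=Rr@Rct.T
relv=np.array([-.001,0,-.002])-Rct[:,0]*.0314
c=seat+Rr@(np.array([a,0,nrm])/1e3)+[0,0,z/1e3]
p=c-R@relv; s=sense(); d=p-s['tcp_pos']; r=Ro.from_matrix(R@s['ee_rot'].T).as_rotvec(degrees=True)
print("target",p.round(4),"t",s['time_s'],"delta",d.round(4),"units",(d/.06).round(2),"rot",(r/10).round(2),"J5",s['joints'][4].round(1),"F",s['wrist_force'].round(1))
E
python3 tgt.py 6 0 20
```

```text
target [ 0.5362 -0.3298  0.1092] t 22.45 delta [ 0.0024  0.0017 -0.0905] units [ 0.04  0.03 -1.51] rot [-0.03  0.04 -0.04] J5 -45.3 F [ 0.1  0.5 -0.5]
```

View pics/pt.png

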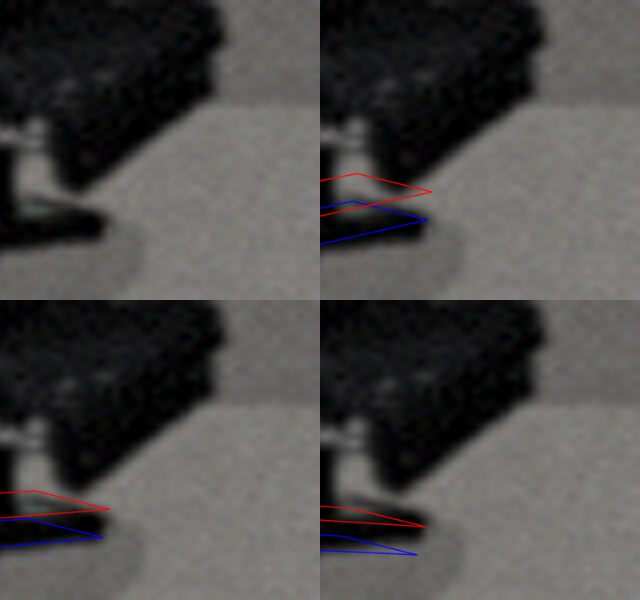

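```bash
python3 -m inch '[{"jaw":255,"x":0.02,"y":0.02,"z":-0.4,"ax":-0.03,"ay":0.04,"az":-0.04},{"jaw":255,"x":0,"y":0,"z":-0.5,"ax":0,"ay":0,"az":0},{"jaw":255,"x":0,"y":0,"z":-0.3,"ax":0,"ay":0,"az":0},{"jaw":255,"x":0,"y":0,"z":0,"ax":0,"ay":0,"az":0}]'; python3 tgt.py 6 0 15; python3 look.py w5 31
```

```text
time_s: 22.95
tcp_pos: [0.5354, -0.3265, 0.1271]
ee_rot: [[0.819, -0.533, 0.211], [-0.517, -0.846, -0.129], [0.247, -0.003, -0.969]]
wrist_force: [0.2, -0.7, -1.0]
gripper_width: 0.339
target [ 0.5362 -0.3298  0.1042] t 22.95 delta [ 0.0007 -0.0033 -0.0229] units [ 0.01 -0.06 -0.38] rot [0.   0.04 0.02] J5 -34.9 F [ 0.2 -0.7 -1. ]
c [ 0.5155 -0.3138  0.1065] pitch 45.3
```

View pics/w5.png

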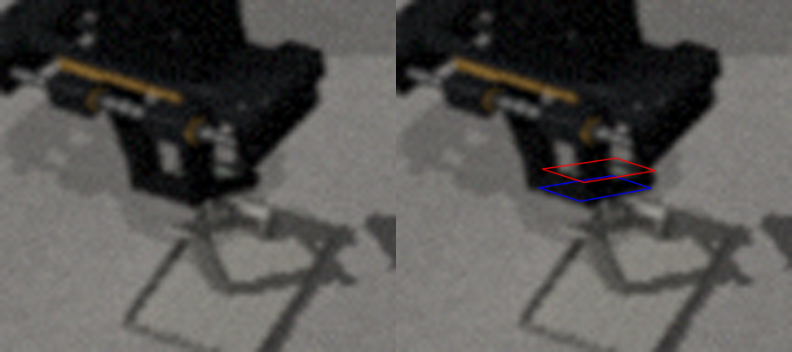

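```bash
python3 -m inch '[{"jaw":255,"x":0.01,"y":-0.05,"z":-0.2,"ax":0,"ay":0.03,"az":0},{"jaw":255,"x":0,"y":0,"z":-0.2,"ax":0,"ay":0,"az":0},{"jaw":255,"x":0,"y":0,"z":0,"ax":0,"ay":0,"az":0}]'; python3 tgt.py 6 0 6; python3 look.py w6 31
```

```text
time_s: 23.38
tcp_pos: [0.5381, -0.3297, 0.1052]
ee_rot: [[0.819, -0.533, 0.212], [-0.516, -0.846, -0.131], [0.249, -0.002, -0.968]]
wrist_force: [-0.7, -0.0, -0.2]
gripper_width: 0.338
target [ 0.5362 -0.3298  0.0952] t 23.375 delta [-0.002  -0.0001 -0.01  ] units [-0.03 -0.   -0.17] rot [0.01 0.04 0.02] J5 -31.8 F [-0.7 -0.  -0.2]
c [ 0.5183 -0.3171  0.0845] pitch 45.4
```

View pics/w6.png

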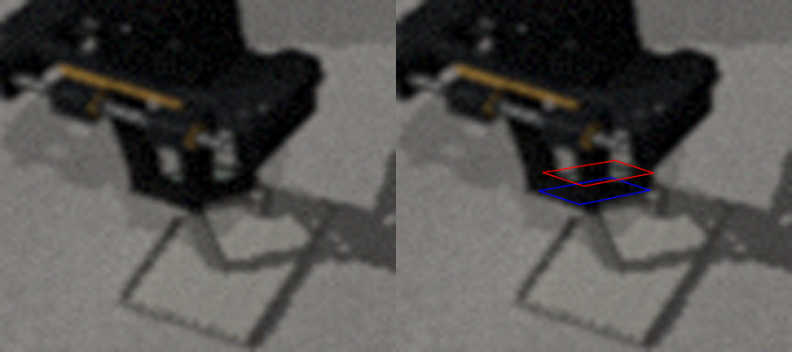

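```bash
python3 -m inch '[{"jaw":255,"x":-0.03,"y":0,"z":-0.1,"ax":0,"ay":0.03,"az":0},{"jaw":255,"x":0,"y":0,"z":-0.05,"ax":0,"ay":0,"az":0},{"jaw":255,"x":0,"y":0,"z":0,"ax":0,"ay":0,"az":0}]'; python3 tgt.py 6 0 0; python3 -m inch '[{"jaw":255,"x":0,"y":0,"z":-0.06,"ax":0,"ay":0,"az":0},{"jaw":255,"x":0,"y":0,"z":0,"ax":0,"ay":0,"az":0}]'; python3 tgt.py 6 0 0
```

```text
time_s: 23.8
tcp_pos: [0.5372, -0.3302, 0.097]
ee_rot: [[0.82, -0.533, 0.209], [-0.516, -0.846, -0.132], [0.247, 0.0, -0.969]]
wrist_force: [-0.1, 0.7, -1.7]
gripper_width: 0.341
target [ 0.5362 -0.3298  0.0892] t 23.8 delta [-0.001   0.0004 -0.0077] units [-0.02  0.01 -0.13] rot [0.02 0.03 0.02] J5 -30.8 F [-0.1  0.7 -1.7]
time_s: 24.05
tcp_pos: [0.5374, -0.3303, 0.0937]
ee_rot: [[0.82, -0.533, 0.21], [-0.516, -0.846, -0.132], [0.248, -0.0, -0.969]]
wrist_force: [0.5, 0.2, -0.0]
gripper_width: 0.338
target [ 0.5362 -0.3298  0.0892] t 24.05 delta [-0.0013  0.0005 -0.0045] units [-0.02  0.01 -0.07] rot [0.02 0.03 0.02] J5 -30.2 F [ 0.5  0.2 -0. ]
```

```bash
python3 -m inch '[{"jaw":255,"x":0,"y":0,"z":-0.06,"ax":0,"ay":0,"az":0},{"jaw":255,"x":0,"y":0,"z":0,"ax":0,"ay":0,"az":0}]';python3 -m inch '[{"jaw":255,"x":0,"y":0,"z":-0.05,"ax":0,"ay":0,"az":0},{"jaw":255,"x":0,"y":0,"z":0,"ax":0,"ay":0,"az":0}]'; python3 tgt.py 6 0 0;python3 look.py w7 31
```

```text
time_s: 24.3
tcp_pos: [0.5379, -0.3304, 0.0941]
ee_rot: [[0.82, -0.532, 0.213], [-0.515, -0.847, -0.134], [0.251, 0.0, -0.968]]
wrist_force: [-0.1, -0.9, -0.4]
gripper_width: 0.336
time_s: 24.55
tcp_pos: [0.5384, -0.3306, 0.0944]
ee_rot: [[0.819, -0.531, 0.215], [-0.514, -0.847, -0.136], [0.254, 0.001, -0.967]]
wrist_force: [-0.3, 0.4, -1.2]
gripper_width: 0.34
target [ 0.5362 -0.3298  0.0892] t 24.55 delta [-0.0023  0.0008 -0.0051] units [-0.04  0.01 -0.09] rot [0.04 0.06 0.01] J5 -29.7 F [-0.3  0.4 -1.2]
c [ 0.5186 -0.3182  0.0736] pitch 45.7
```

View pics/w7.png

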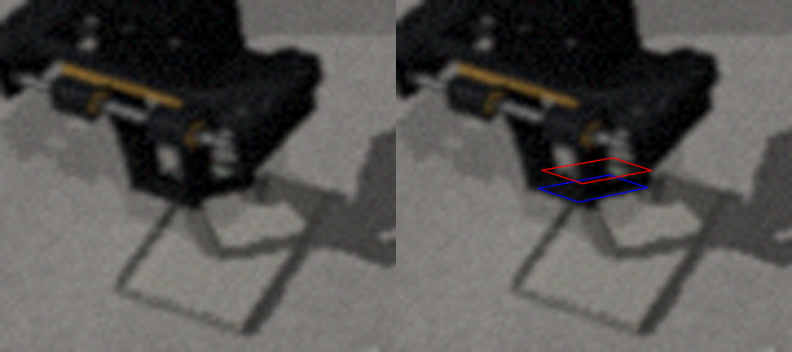

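```bash
python3 -m inch '[{"jaw":255,"x":-0.02,"y":0.01,"z":-0.1,"ax":0.02,"ay":0.04,"az":0},{"jaw":255,"x":0,"y":0,"z":0,"ax":0,"ay":0,"az":0}]'; python3 tgt.py 6 0 0; python3 -m inch '[{"jaw":255,"x":-0.02,"y":0.01,"z":-0.12,"ax":0,"ay":0.04,"az":0}]';python3 tgt.py 6 0 0
```

```text
time_s: 24.85
tcp_pos: [0.5397, -0.3311, 0.0941]
ee_rot: [[0.821, -0.53, 0.215], [-0.512, -0.848, -0.136], [0.255, 0.002, -0.967]]
wrist_force: [-0.6, 0.8, -1.4]
gripper_width: 0.341
target [ 0.5362 -0.3298  0.0892] t 24.85 delta [-0.0036  0.0013 -0.0049] units [-0.06  0.02 -0.08] rot [ 0.05  0.06 -0.  ] J5 -29.7 F [-0.6  0.8 -1.4]
time_s: 24.98
tcp_pos: [0.5414, -0.3319, 0.0923]
ee_rot: [[0.822, -0.528, 0.216], [-0.509, -0.849, -0.14], [0.257, 0.006, -0.966]]
wrist_force: [-10.5, 4.9, 33.5]
gripper_width: 0.335
target [ 0.5362 -0.3298  0.0892] t 24.975 delta [-0.0053  0.0021 -0.0031] units [-0.09  0.04 -0.05] rot [ 0.08  0.06 -0.02] J5 -29.3 F [-10.5   4.9  33.5]
```

```bash
python3 -m inch '[{"jaw":255,"x":0,"y":0,"z":0.02,"ax":0,"ay":0,"az":0}]';python3 -m inch '[{"jaw":255,"x":0,"y":0,"z":0,"ax":0,"ay":0,"az":0}]';python3 tgt.py 6 0 0; python3 look.py w8 31; python3 - <<'E'
from h import *
im=cv2.imread("pics/raw_w8.png"); cv2.imwrite("pics/w8b.png",cv2.resize(im[190:270,150:240],None,fx=7,fy=7,interpolation=2))
t=capture("top")[:,:,::-1]; cv2.imwrite("pics/w8t.png",cv2.resize(t[170:260,410:510],None,fx=6,fy=6,interpolation=2))
E
```

```text
time_s: 25.1
tcp_pos: [0.5418, -0.3321, 0.0942]
ee_rot: [[0.821, -0.528, 0.217], [-0.508, -0.85, -0.141], [0.259, 0.006, -0.966]]
wrist_force: [-0.1, 0.3, -1.0]
gripper_width: 0.336
time_s: 25.22
tcp_pos: [0.542, -0.3322, 0.0938]
ee_rot: [[0.821, -0.528, 0.217], [-0.508, -0.849, -0.141], [0.259, 0.005, -0.966]]
wrist_force: [-0.1, 0.1, -1.9]
gripper_width: 0.342
target [ 0.5362 -0.3298  0.0892] t 25.225 delta [-0.0059  0.0024 -0.0045] units [-0.1   0.04 -0.08] rot [ 0.08  0.07 -0.02] J5 -29.4 F [-0.1  0.1 -1.9]
c [ 0.5222 -0.32    0.0729] pitch 46.0
```

View pics/w8b.png

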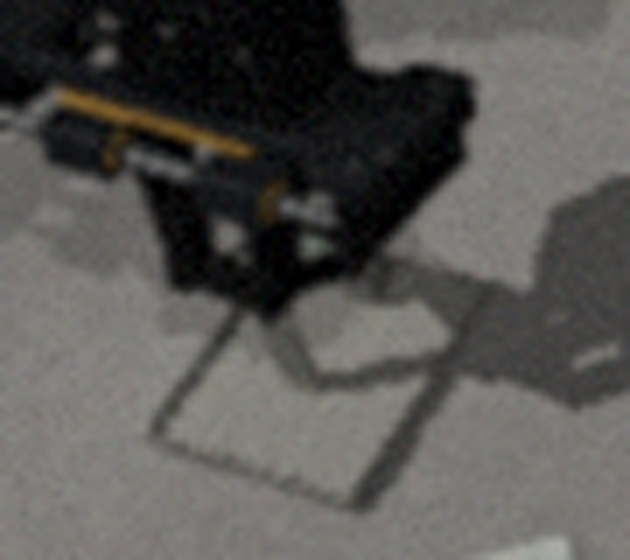

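View pics/w8t.png

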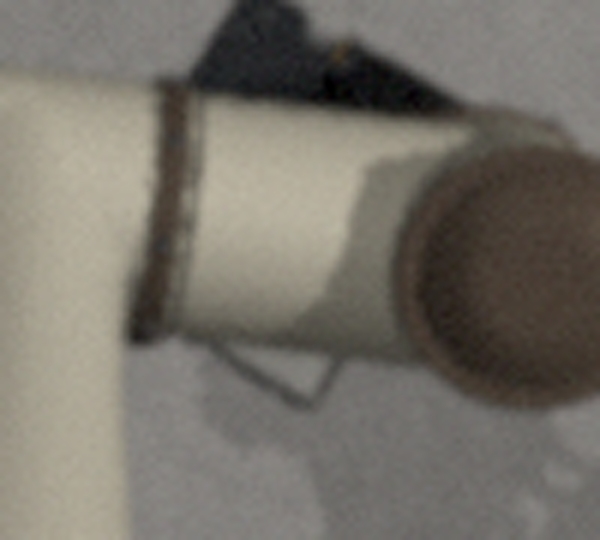

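```bash
python3 -m inch '[{"jaw":255,"x":-0.08,"y":0.04,"z":-0.04,"ax":0.03,"ay":0.04,"az":0},{"jaw":255,"x":-0.06,"y":0.04,"z":-0.05,"ax":0,"ay":0,"az":0},{"jaw":255,"x":0,"y":0,"z":0,"ax":0,"ay":0,"az":0}]';python3 tgt.py 0 0 0
```

```text
time_s: 25.7
tcp_pos: [0.5315, -0.3266, 0.085]
ee_rot: [[0.824, -0.528, 0.205], [-0.511, -0.849, -0.134], [0.244, 0.006, -0.97]]
wrist_force: [0.2, 0.3, -1.4]
gripper_width: 0.341
target [ 0.5326 -0.3275  0.085 ] t 25.7 delta [ 0.0011 -0.001   0.    ] units [ 0.02 -0.02  0.  ] rot [ 0.04 -0.   -0.01] J5 -28.8 F [ 0.2  0.3 -1.4]
```

```bash
for i in 1; do python3 -m inch '[{"jaw":255,"x":-0.03,"y":0.02,"z":-0.04,"ax":0,"ay":0,"az":0},{"jaw":255,"x":0,"y":0,"z":0,"ax":0,"ay":0,"az":0}]'; done; python3 tgt.py 0 0 0; python3 look.py w9 31; python3 - <<'E'
from h import *
im=cv2.imread("pics/raw_w9.png"); cv2.imwrite("pics/w9b.png",cv2.resize(im[190:270,150:240],None,fx=7,fy=7,interpolation=2))
E
```

```text
time_s: 25.95
tcp_pos: [0.5313, -0.3258, 0.0835]
ee_rot: [[0.824, -0.527, 0.209], [-0.51, -0.85, -0.135], [0.248, 0.005, -0.969]]
wrist_force: [0.9, 0.4, -0.6]
gripper_width: 0.341
target [ 0.5326 -0.3275  0.085 ] t 25.95 delta [ 0.0013 -0.0017  0.0015] units [ 0.02 -0.03  0.03] rot [ 0.04  0.02 -0.02] J5 -28.1 F [ 0.9  0.4 -0.6]
c [ 0.5112 -0.3135  0.0628] pitch 45.4
```

View pics/w9b.png

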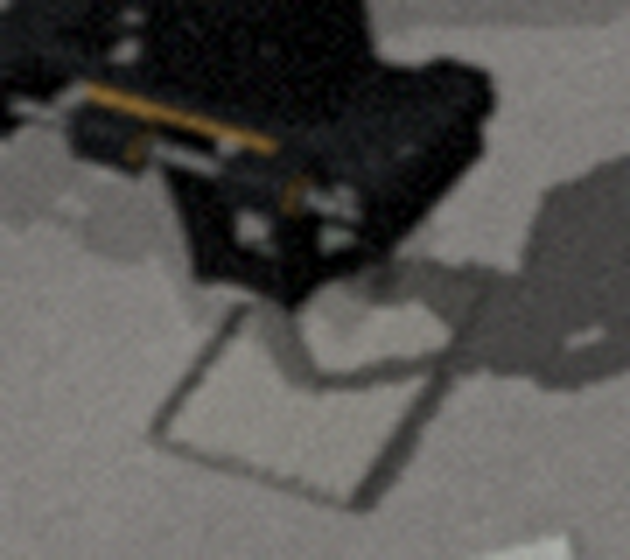

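```bash
python3 -m inch '[{"jaw":255,"x":-0.04,"y":0.025,"z":-0.05,"ax":0,"ay":0,"az":0}]';python3 -m inch '[{"jaw":255,"x":-0.04,"y":0.025,"z":-0.05,"ax":0,"ay":0,"az":0}]'; python3 tgt.py 0 0 0; python3 -m inch '[{"jaw":255,"x":-0.04,"y":0.025,"z":-0.05,"ax":0,"ay":0,"az":0}]'; python3 tgt.py 0 0 0
```

```text
time_s: 26.12
tcp_pos: [0.5315, -0.3256, 0.083]
ee_rot: [[0.823, -0.525, 0.214], [-0.507, -0.851, -0.138], [0.255, 0.005, -0.967]]
wrist_force: [1.1, -5.6, 10.8]
gripper_width: 0.338
time_s: 26.25
tcp_pos: [0.5316, -0.3256, 0.0831]
ee_rot: [[0.823, -0.524, 0.221], [-0.505, -0.852, -0.141], [0.262, 0.005, -0.965]]
wrist_force: [-1.2, -4.0, 10.1]
gripper_width: 0.341
target [ 0.5326 -0.3275  0.085 ] t 26.25 delta [ 0.0009 -0.0019  0.0019] units [ 0.02 -0.03  0.03] rot [ 0.08  0.09 -0.04] J5 -26.6 F [-1.2 -4.  10.1]
time_s: 26.38
tcp_pos: [0.5317, -0.3255, 0.0831]
ee_rot: [[0.822, -0.523, 0.227], [-0.503, -0.852, -0.144], [0.269, 0.004, -0.963]]
wrist_force: [0.5, -4.2, 8.3]
gripper_width: 0.341
target [ 0.5326 -0.3275  0.085 ] t 26.375 delta [ 0.0009 -0.002   0.0019] units [ 0.02 -0.03  0.03] rot [ 0.1   0.12 -0.05] J5 -25.9 F [ 0.5 -4.2  8.3]
```

```bash
python3 -m inch '[{"jaw":255,"x":0,"y":0,"z":0,"ax":0,"ay":0,"az":0}]'; python3 -m inch '[{"jaw":150,"x":0,"y":0,"z":0,"ax":0,"ay":0,"az":0},{"jaw":130,"x":0,"y":0,"z":0,"ax":0,"ay":0,"az":0},{"jaw":120,"x":0,"y":0,"z":0,"ax":0,"ay":0,"az":0},{"jaw":120,"x":0,"y":0,"z":0,"ax":0,"ay":0,"az":0}]'; python3 look.py w10 29;python3 - <<'E'
from h import *
im=cv2.imread("pics/raw_w10.png"); cv2.imwrite("pics/w10b.png",cv2.resize(im[190:270,150:240],None,fx=7,fy=7,interpolation=2))
E
```

```text
time_s: 26.5
tcp_pos: [0.5316, -0.3256, 0.0836]
ee_rot: [[0.821, -0.523, 0.227], [-0.503, -0.852, -0.144], [0.269, 0.004, -0.963]]
wrist_force: [-0.3, 0.5, -1.1]
gripper_width: 0.344
time_s: 27.0
tcp_pos: [0.5298, -0.3248, 0.0817]
ee_rot: [[0.822, -0.524, 0.223], [-0.504, -0.852, -0.142], [0.265, 0.005, -0.964]]
wrist_force: [-0.4, -0.2, 0.7]
gripper_width: 0.521
c [ 0.5093 -0.3123  0.0615] pitch 44.3
```

View pics/w10b.png

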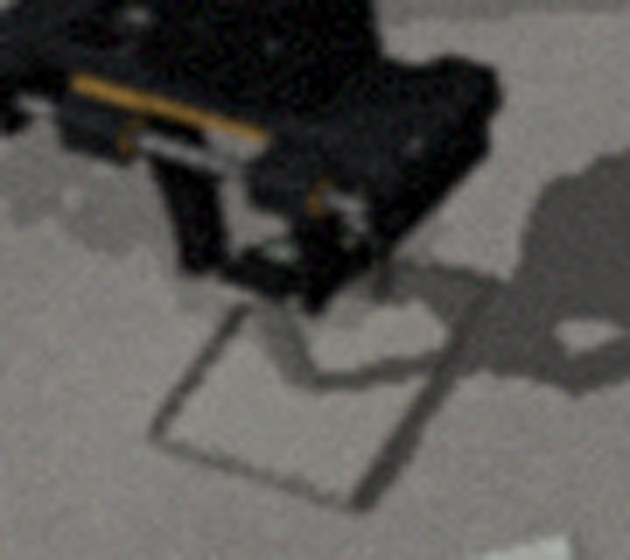

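```bash
python3 -m inch '[{"jaw":90,"x":0,"y":0,"z":0,"ax":0,"ay":0,"az":0},{"jaw":90,"x":0,"y":0,"z":0,"ax":0,"ay":0,"az":0},{"jaw":90,"x":-0.04,"y":0.03,"z":0.2,"ax":0,"ay":0,"az":0},{"jaw":90,"x":-0.1,"y":0.06,"z":0.4,"ax":0,"ay":0,"az":0},{"jaw":90,"x":-0.15,"y":0.1,"z":0.7,"ax":0,"ay":0,"az":0},{"jaw":90,"x":-0.5,"y":0.5,"z":0.7,"ax":0,"ay":0,"az":0},{"jaw":90,"x":-0.6,"y":0.8,"z":0.6,"ax":0,"ay":0,"az":0},{"jaw":90,"x":-0.4,"y":0.8,"z":0.2,"ax":0,"ay":0,"az":0},{"jaw":90,"x":-0.4,"y":0.8,"z":0.2,"ax":0,"ay":0,"az":0},{"jaw":90,"x":0,"y":0,"z":0,"ax":0,"ay":0,"az":0}]'; python3 - <<'E'
from h import *
for n,b in(("top",(410,160,510,260)),("scene",(150,190,240,270))):
    im=capture(n)[:,:,::-1]; cv2.imwrite(f"pics/{n}3.png",im); x0,y0,x1,y1=b
    cv2.imwrite(f"pics/f_{n}.png",cv2.resize(im[y0:y1,x0:x1],None,fx=6,fy=6,interpolation=2))
E
```

```text
time_s: 28.3
tcp_pos: [0.3984, -0.1402, 0.269]
ee_rot: [[0.819, -0.523, 0.235], [-0.504, -0.852, -0.14], [0.273, -0.004, -0.962]]
wrist_force: [0.9, 0.3, 0.3]
gripper_width: 0.654
```

View pics/f_scene.png

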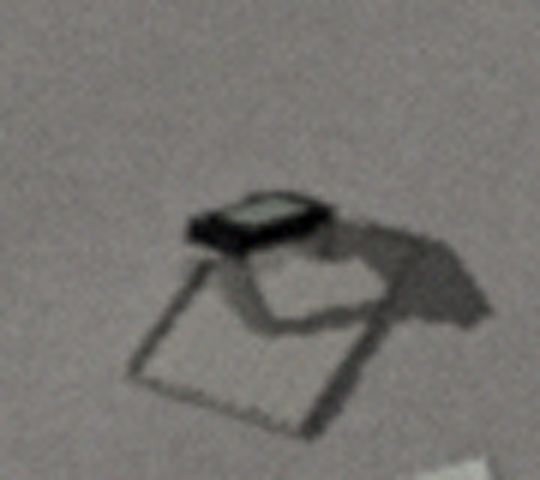

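View pics/f_top.png

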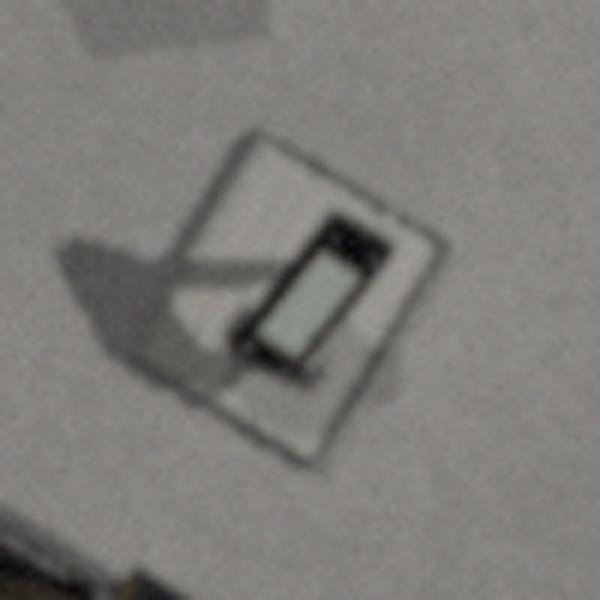

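View pics/scene3.png

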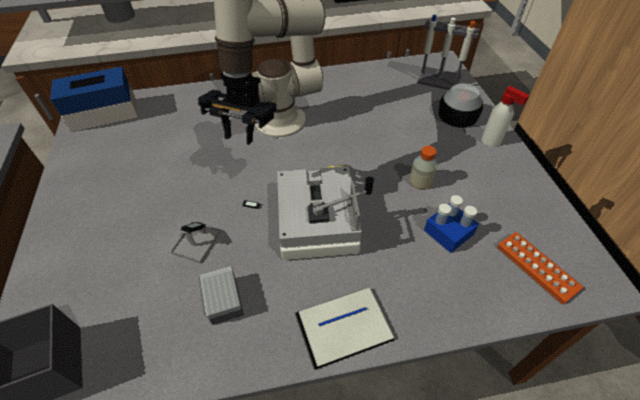

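View pics/top3.png

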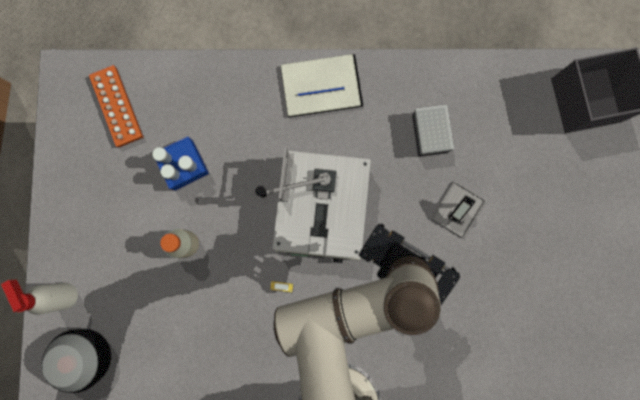

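```bash
python3 - <<'E'
from h import *
c=np.array([.5105,-.3135,.0645]); Rr=rz(np.radians(-32))@ry(-np.radians(45)); o=[]
for n,b in(("top",(430,175,490,235)),("scene",(165,205,225,265))):
    overlay(n,cv2.imread(f"pics/{n}3.png"),b,6,boxlines(c,Rr),"/tmp/a.png"); o.append(cv2.imread("/tmp/a.png"))
cv2.imwrite("pics/fin.png",np.hstack(o))
s=sense(); print(s['joints'])
E
```

```text
[ 10.27350969  -8.99106003 -35.5215929   13.1825125  -52.32903229
  40.85118192]
```

View pics/fin.png

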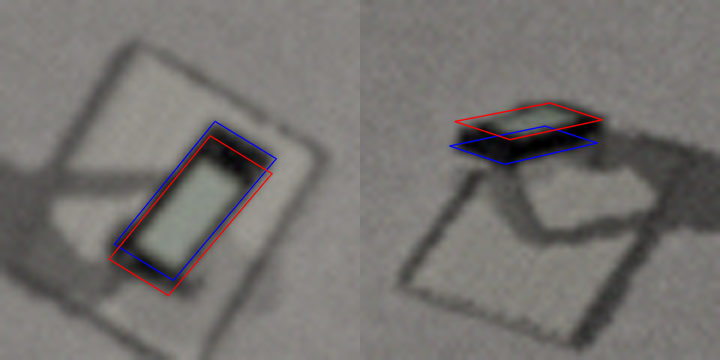

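```bash
python3 -c "
from station import *
print(finish_job())"
```

```text
the job is handed in; nothing more can be done
None
```

The job is done and handed in at about 28 s of the 61 s allowed. No verdict is reported back.

- **Lever:** I lifted it about 25 mm, swung it about 40° and lowered it into the OPEN notch nearer the panel. The measured height was the same as at the start (0.1455 against 0.1456 m), and the pictures show the clamp tongue drawn off the cassette.
- **Cassette out of the nest:** Pressing the panel end tipped the far end up and it stayed up. I took it out by that raised end.
- **Unplanned step:** My first approach to the rest ran into a joint 5 limit because the tool had to lean too far. I turned the cassette about 17° in the grip by pushing its lower end against the shaker's side wall, with readings up to about 4 N. Then I approached again with the tool more upright.
- **Placing:** I lowered the cassette onto the strip, slid it down until it stopped in the foot (about 10 N), then opened the jaws and backed away. First contact with the strip gave a brief reading of about 35 N at the wrist, well under the 120 N limit.

**Last checks:** Both cameras show the cassette window side up at about 45° with its lower end at the foot. It matched the modelled seat to about 1 to 2 pixels (3 to 5 mm). The lever is still in the OPEN notch, the bottle, tube rack and tip box appear where they stood, and the robot touches nothing.

**Disagreements:** The two cameras differed by a few millimetres throughout. The foot stopped the cassette about 2.6 mm lower along the slope than I had estimated from the pictures.

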